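# Refit the block heater

### The job

Refit the block heater. Lift the weighted bar off its two posts and lay it on the worktop, put every aluminium insert that is out into a pocket of its own and shuffle it until it has dropped over the ribs, fully home and level, then pick the bar up at its balance point, so that it hangs level well above the posts, and lay it back in the two posts, centred and fully down. Do not disturb the small vial, the timer or the crucible standing near.

Things in the scene. Friction and masses are not known exactly. Their poses are not given: they have to be found in the camera images.
- heater: white block heater, fixed to the worktop: 104 (x) x 250 (y) x 40 mm high, with a row of three open pockets along y, 66 mm apart, floors 16 mm above the worktop. Origin: centre of the underside; its front panel with display and knob looks to -x, towards the robot. A saddle post stands at each end (see saddle)
- pocket_0 (a point): floor centre of the right-hand (-y) pocket, heater's axes. Pocket 62 (x) x 56 (y), 24 mm deep. Two ribs along y, 6 wide, 8 high, 40 mm long, stand on its floor, nominally at x = -8 and +16 mm, but both together up to 3.2 mm off in x, unknown. An insert's grooves fit over them, 1.75 mm spare each side. Off the ribs it stands 8 mm high; shuffled along x, held level, it drops, origin at this height
- pocket_1 (a point): floor centre of the middle pocket, heater's axes. Pocket 62 (x) x 56 (y), 24 mm deep. Two ribs along y, 6 wide, 8 high, 40 mm long, stand on its floor, nominally at x = -8 and +16 mm, but both together up to 3.2 mm off in x, unknown. An insert's grooves fit over them, 1.75 mm spare each side. Off the ribs it stands 8 mm high; shuffled along x, held level, it drops, origin at this height
- pocket_2 (a point): floor centre of the left-hand (+y) pocket, heater's axes. Pocket 62 (x) x 56 (y), 24 mm deep. Two ribs along y, 6 wide, 8 high, 40 mm long, stand on its floor, nominally at x = -8 and +16 mm, but both together up to 3.2 mm off in x, unknown. An insert's grooves fit over them, 1.75 mm spare each side. Off the ribs it stands 8 mm high; shuffled along x, held level, it drops, origin at this height
- saddle (a point): where the middle of the bar lies when home, 86.5 mm above the worktop; heater's axes. Saddle posts at y = -115 and +115 mm, 16 mm long; seats 74 mm above the worktop; cheeks 32 mm apart (x), 9 thick, up to 88 mm. Bar home: long axis along y, either end and any face, underside 4 mm over the fins of seated inserts; an unseated insert holds it up
- insert_0: aluminium heater insert, 0.2 kg, may be absent: block 52 (x) x 48 (y) x 26 mm; on its top centre a lifting fin 12 (x) x 40 (y) x 28 mm high (z 26 to 54 mm) to grip, closing along x. Origin: centre of underside. Two grooves 9.5 mm wide, 9.5 deep run along y through the underside at x = -8 and +16 mm. From above: two large dark wells on the -x side, three small on the +x side
- insert_1: aluminium heater insert, 0.2 kg, may be absent: block 52 (x) x 48 (y) x 26 mm; on its top centre a lifting fin 12 (x) x 40 (y) x 28 mm high (z 26 to 54 mm) to grip, closing along x. Origin: centre of underside. Two grooves 9.5 mm wide, 9.5 deep run along y through the underside at x = -8 and +16 mm. From above: two large dark wells on the -x side, three small on the +x side
- insert_2: aluminium heater insert, 0.2 kg, may be absent: block 52 (x) x 48 (y) x 26 mm; on its top centre a lifting fin 12 (x) x 40 (y) x 28 mm high (z 26 to 54 mm) to grip, closing along x. Origin: centre of underside. Two grooves 9.5 mm wide, 9.5 deep run along y through the underside at x = -8 and +16 mm. From above: two large dark wells on the -x side, three small on the +x side
- bar: closed square steel ballast bar, 25 x 25 mm (x, z), 270 long (y), black end caps; origin: its middle. Starts in the saddles. About 0.85 kg, mostly a lead slug fixed unseen inside: the balance point lies on the centre line up to 82 mm either side of the middle and differs from start to start. Held far from there it droops at the heavy end
- small_vial: capped glass sample vial, 28 mm across, 65 mm high ; stands loose near the work; leave it alone
- lab_timer: white bench timer, 57 x 68 x 24 mm ; stands loose near the work; leave it alone
- crucible: white crucible, 34 mm across, 30 mm high ; stands loose near the work; leave it alone

How it is judged:
By the outcome, as a careful person would: the job done as asked, in the order asked, and still so for the second after the job is handed in, with the robot touching nothing.
Of insert_0, insert_1, insert_2 only 2 to 3 are there at a start; the rules pass over those that are not, and their reading is None.
At some moment in a run one of insert_0, insert_1, insert_2 may be knocked a few centimetres aside while the robot is not near it.
Once in a run the grip may slacken for a moment while it holds something.
It also fails if it takes over 210 s, if anything falls off the work surface, if the arm or the gripper's body presses on something with over 40 N, if the wrist force passes 120 N, or if a joint passes its speed limit or range.

### The arm

A 6-joint arm with a two-finger parallel gripper is mounted at the origin on a cart in front of the work surface, level with it; the furniture and walls round the work are solid. World frame = base frame: x ahead of the robot, y to its left, z up, the work surface at z = 0. Lengths are in mm, angles in degrees, forces in N, time in s.
With the tool pointing down it reaches from about 325 to 900 mm from the base axis. Payload 6.1 kg.
Tool frame: the origin (TCP) lies at the very end of the fingers, on their centre line; the grasp point (between the pads) lies 19 mm behind it; z points along the fingers, y is the line along which they close (so a half turn about z gives the same grasp; the last joint's range is limited). The gripper opens to 87 mm and grips with 3 to 60 N. Pads are 19 mm wide; open, the fingers measure 117 mm over their backs; the gripper's body (75 mm by 190 mm) begins 51 mm behind the grasp point.
Start: joints at [67.718, 12.628, 87.462, -0, 79.91, -7.225], TCP at [162.365, 603.534, 222.538] pointing down, gripper open.
Joint ranges: [-170.65, 170.65], [-52.31, 119.04], [5.05, 147.46], [-71.25, 251.25], [11.57, 151.72], [-153.62, 153.62]. Speed limits (degrees/s): [147.25, 147.25, 172.46, 180, 180, 180].

### API

Orientations are given as a 3x3 rotation matrix whose columns are the frame's x, y, z axes.
In Python, from plant import * gives the robot as it stands.
- The arm moves only by the tool arm_command, never from a script. Its argument "commands" is a list of rows, each a list of 3 entries, a list of its own where there are three numbers: the shift along the tool's x, y, z in m, then the turn about the tool's z in rad, then the opening, from 0 (shut) to 1 (fully open). A call has exactly 5 rows; each row is the pose to reach, as a shift and turn from the pose commanded when the call began, along the tool's axes at that moment; what a row does not reach only later rows make up. A row lasts 1/10 s, in which the tool goes at most 50 mm and 8.59 degrees, less where a joint would pass 70% of its speed; a pose out of reach is approached as far as the arm can. A call with a gripper value outside its range is refused whole. The fingers move at their own pace and stop on an object; "force" is the grip in N (left out, the last holds). Time passes only in rows, so rows that repeat a pose let the fingers close, or fill a call up. It gives the time, the measured TCP pose, the force, the opening and the grip force at its end, in the units of the state.
- sense(): the state, without advancing time (a new reading comes with each control period).
- grab_frame(name): name is "scene" or "side" or "wrist"; returns a dict with "img" (420x560x3 uint8, red, green, blue), "fx", "fy", "cx", "cy" (pixels), "extrinsics" (4x4, takes a point from camera to world coordinates). Camera axes: x right, y up, looking along -z (the intrinsics and any distortion apply to the point x, -y, -z); pixel columns grow to the right and rows downward; lengths in mm; the calibration is good to about 2 mm. A picture is of the moment at which its call begins. There is no depth.
- hand_in(): hands the job in; it is judged then, once.
Trained networks look in a picture, given as the dict that the camera call returned (one of the last four; its "shot" number tells which), for a name from the list of things; names that differ only in an ending like _2 or _b are one class to them, and where a whole thing is asked for, a point or a joint stands for the part that bears it (a point fixed in the world has none). Each returns a list of dicts, best first, with "score" (0 to 1); they miss things now and then, are a little off and sometimes report something else, mostly with a low value. They report only what shows in the picture. A call takes as long as a camera call.
- outline_of(picture, thing): "region" (420x560 bool, what is visible of it) and "rect" ([centre column, centre row, width, height] in pixels, round what is visible of it).
The state is a dict: "t": time; "qpos": joint angles; "qvel": joint speeds; "effort": joint torques, N m; "tcp_pos": TCP position; "tool_rot": TCP orientation; "force": force on the tool from outside, world axes, zero at the start; "ft_torque": the same for the moment, N m; "finger_gap": finger opening in mm; "grasp_force": force on a finger pad.
Only numpy, scipy, OpenCV 4.12 (cv2) and the standard library are available. Lean on these libraries where they do the work, as an engineer would, in place of code of your own. Each camera call takes 0.05 s, during which the arm holds its last target. There are 200 camera calls.

## Working session

There is one attempt and no reset: what is moved stays moved. The work goes in short steps, Python scripts to look and compute and a tool call to move; the robot and the scene stay as the last step left them, time stands still between calls to the robot, and variables do not carry over. Pictures are saved under pics/ and viewed, at most 14 in all, crops included, and the job is handed in when it is done.

Besides the shell and the picture viewer there is one more tool, called after "Request:" by a JSON object that holds its "name" and its "arguments". arm_command: Moves the arm, as the interface text tells. Its arguments: {"type":"object","properties":{"commands":{"type":"array"},"force":{"type":"number"}},"required":["commands"]}

```bash
ls; mkdir -p pics; python3 - <<'E'
from plant import *
import cv2,numpy as np
s=sense();print(s)
ims=[]
for n in ["scene","side"]:
    f=grab_frame(n);ims.append(f["img"]);print(n,f["fx"],f["fy"],f["cx"],f["cy"],f.keys(),np.round(f["extrinsics"],3).tolist())
    for t in ["heater","insert_0","bar","small_vial","lab_timer","crucible"]:
        for d in outline_of(f,t): print(t,round(d["score"],2),np.round(d["rect"]))
    cv2.imwrite(f"pics/{n}0.png",f["img"][:,:,::-1])
E
```

```text
pics
{'t': 0.0, 'qpos': array([ 6.77206823e+01,  1.26761699e+01,  8.75253947e+01,  3.38142840e-04,
        7.99090033e+01, -7.22517415e+00]), 'qvel': array([-0.05450432,  0.0273595 ,  0.0372951 , -0.01056675, -0.04084485,
       -0.03137455]), 'effort': array([-4.29765905e-04, -4.94611573e+01, -3.87374890e+01,  6.97162421e-02,
        5.71574271e-02, -1.56207434e-04]), 'tcp_pos': array([162.10216365, 602.97895261, 221.4306283 ]), 'tool_rot': array([[-9.65680454e-01,  2.59732013e-01, -7.36996684e-04],
       [ 2.59732939e-01,  9.65678839e-01, -1.78350691e-03],
       [ 2.48468264e-04, -1.91372007e-03, -9.99998138e-01]]), 'force': array([-0.64103015, -0.72300698,  0.13692691]), 'ft_torque': array([ 0.00224983,  0.02089528, -0.06055129]), 'grasp_force': 0.0, 'finger_gap': 86.99739059175451}
scene 537.3007419618862 537.3007419618862 272.172167357033 212.88973999102268 dict_keys(['img', 'fx', 'fy', 'cx', 'cy', 'extrinsics', 'shot']) [[-0.76, 0.313, -0.569, -133.801], [-0.649, -0.334, 0.684, 1063.443], [0.024, 0.889, 0.457, 611.23], [0.0, 0.0, 0.0, 1.0]]
heater 0.91 [246. 244.  74.  91.]
heater 0.65 [305. 200.  11.  14.]
bar 0.85 [247. 222.  44.  73.]
small_vial 0.57 [191. 237.  10.  27.]
lab_timer 0.97 [271. 310.  33.  30.]
crucible 0.46 [216. 202.  12.  14.]
side 507.12185347832315 507.12185347832315 272.7457875850436 209.76470097278374 dict_keys(['img', 'fx', 'fy', 'cx', 'cy', 'extrinsics', 'shot']) [[0.432, 0.773, -0.464, 102.397], [-0.902, 0.374, -0.216, 6.439], [0.007, 0.512, 0.859, 942.228], [0.0, 0.0, 0.0, 1.0]]
heater 0.75 [221. 221. 129.  45.]
heater 0.64 [221. 199. 138.  21.]
insert_0 0.97 [354. 254.  34.  31.]
insert_0 0.67 [364. 288.  29.  38.]
insert_0 0.58 [348. 212.  24.  33.]
bar 0.83 [220. 200. 138.  25.]
small_vial 0.62 [214. 162.  17.  24.]
lab_timer 0.6 [124. 259.  38.  43.]
crucible 0.54 [309. 158.  16.  12.]
```

View pics/scene0.png

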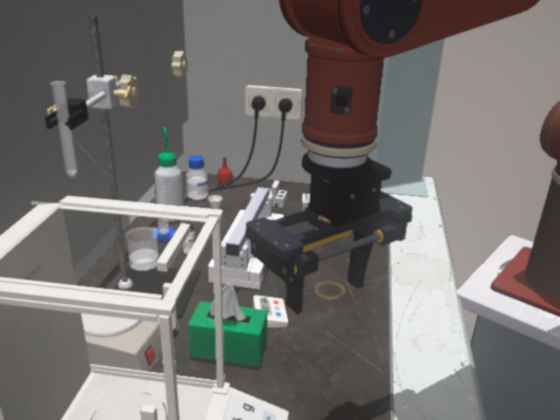

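View pics/side0.png

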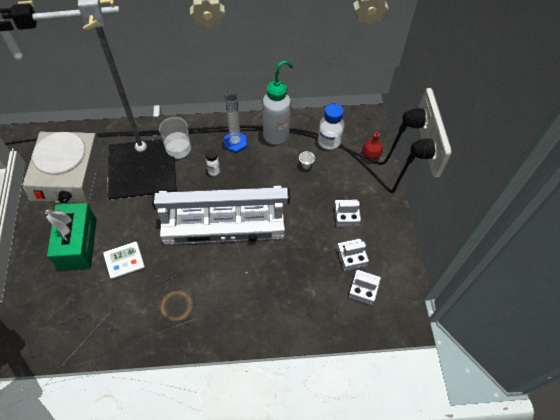

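```bash
cat > h.py <<'E'
from plant import *
import cv2,numpy as np
def P(f,u,v,z):
    E=np.array(f["extrinsics"]);d=E[:3,:3]@np.array([(u-f["cx"])/f["fx"],-(v-f["cy"])/f["fy"],-1.]);o=E[:3,3]
    return o+d*(z-o[2])/d[2]
def J(f,p):
    E=np.array(f["extrinsics"]);q=E[:3,:3].T@(np.array(p,float)-E[:3,3])
    return np.array([f["cx"]-f["fx"]*q[0]/q[2],f["cy"]+f["fy"]*q[1]/q[2]])
def save(f,n,x0=0,y0=0,x1=560,y1=420,k=1):
    cv2.imwrite(f"pics/{n}.png",cv2.resize(f["img"][y0:y1,x0:x1,::-1],None,fx=k,fy=k,interpolation=cv2.INTER_CUBIC))
def shift(target,ang=None):
    "world target -> tool-axes shift (m) from measured pose"
    s=sense();R=s["tool_rot"]
    return np.round(R.T@(np.array(target)-s["tcp_pos"])/1000,4)
E
python3 - <<'E'
from h import *
f=grab_frame("side")
for t,z in [("insert_0",26),("bar",95),("small_vial",30),("crucible",15),("lab_timer",12)]:
    for d in outline_of(f,t):
        r=d["region"].astype(np.uint8);(c,sz,a)=cv2.minAreaRect(cv2.findNonZero(r))
        print(t,d["score"].__round__(2),P(f,*c,z).round(),[P(f,*q,z).round().tolist()[:2] for q in cv2.boxPoints((c,sz,a))])
save(f,"s1",130,110,400,320,2.9)
w=grab_frame("wrist");print(np.round(w["extrinsics"],3).tolist(),w["fx"])
E
```

```text
insert_0 0.57 [518.   4.  26.] [[484.0, 26.0], [547.0, 31.0], [552.0, -20.0], [489.0, -23.0]]
insert_0 0.55 [657.  94.  26.] [[676.0, 130.0], [700.0, 82.0], [638.0, 59.0], [616.0, 106.0]]
bar 0.88 [540. 324.  95.] [[492.0, 453.0], [623.0, 215.0], [588.0, 197.0], [459.0, 431.0]]
small_vial 0.71 [648. 411.  30.] [[669.0, 440.0], [683.0, 421.0], [628.0, 382.0], [615.0, 401.0]]
crucible 0.58 [759. 231.  15.] [[772.0, 252.0], [784.0, 227.0], [745.0, 210.0], [734.0, 235.0]]
crucible 0.42 [581. 354.  15.] [[529.0, 496.0], [671.0, 234.0], [633.0, 215.0], [493.0, 472.0]]
lab_timer 0.82 [368. 461.  12.] [[366.0, 513.0], [418.0, 461.0], [370.0, 409.0], [320.0, 460.0]]
lab_timer 0.29 [667.  96.  12.] [[685.0, 132.0], [709.0, 84.0], [648.0, 61.0], [626.0, 108.0]]
[[0.259, -0.928, -0.267, 90.42], [0.966, 0.249, 0.071, 622.75], [0.0, -0.276, 0.961, 384.228], [0.0, 0.0, 0.0, 1.0]] 303.61653538821463
```

View pics/s1.png

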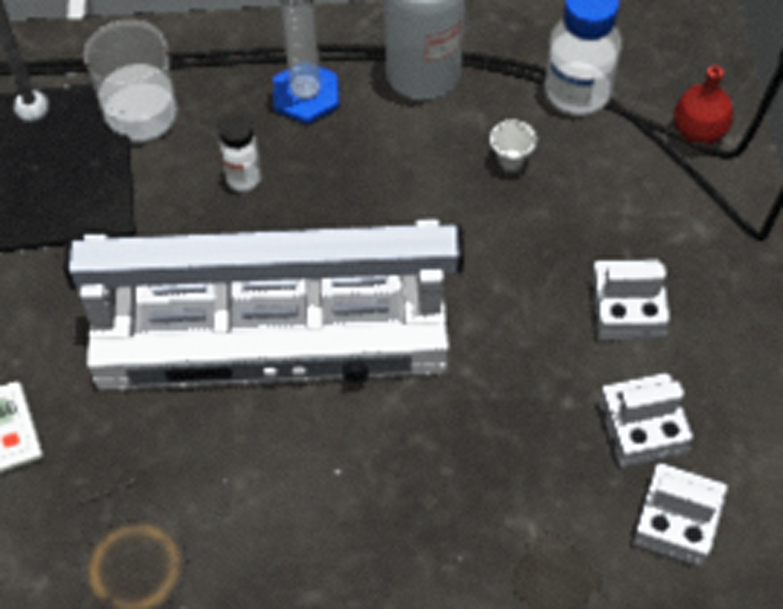

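```bash
python3 - <<'E'
from h import *
f=grab_frame("side")
g=lambda x,y:(130+x/2.9,110+y/2.9)
for n,(x,y),z in [("FB l",(96,388),0),("FB r",(446,372),0),("FT l",(90,340),40),("FT r",(447,322),40),("bar top back l",(72,240),99),("bar top back r",(456,228),99),("bar top front l",(74,270),99),("bar tf r",(458,262),99)]: print(n,P(f,*g(x,y),z).round(1))
print(shift([540,310,221]))
E
```

```text
FB l [438.3 413.3   0. ]
FB r [559.2 193.1   0. ]
FT l [454.3 419.8  40. ]
FT r [576.1 201.3  40. ]
bar top back l [492.1 445.2  99. ]
bar top back r [614.9 214.2  99. ]
bar top front l [472.3 431.1  99. ]
bar tf r [590.6 201.5  99. ]
[-0.4409 -0.1853  0.0015]
```

Request:
{"name": "arm_command", "arguments": {"commands": [[[-0.045,-0.019,0],0.149,1],[[-0.09,-0.038,0],0.298,1],[[-0.135,-0.057,0],0.447,1],[[-0.18,-0.076,0],0.596,1],[[-0.225,-0.095,0],0.745,1]]}}

```text
t: 1.6
tcp_pos: [356.2, 452.1, 222.8]
tool_rot: [[-0.529, 0.849, 0.0], [0.849, 0.529, 0.0], [0.0, 0.001, -1.0]]
force: [0.5, -0.3, -0.0]
finger_gap: 86.7
grasp_force: 0.0
```

```bash
python3 - <<'E'
from h import *
print(shift([540,310,221]),sense()["tool_rot"].round(3),sense()["qpos"].round())
E
```

```text
[-0.2178  0.0808  0.0018] [[-0.529  0.849  0.   ]
 [ 0.849  0.529  0.   ]
 [ 0.     0.001 -1.   ]] [44.  6. 95.  0. 79. 12.]
```

Request:
{"name": "arm_command", "arguments": {"commands": [[[-0.044,0.016,0],0.03,1],[[-0.088,0.032,0],0.06,1],[[-0.132,0.048,0],0.06,1],[[-0.176,0.064,0],0.06,1],[[-0.218,0.081,0],0.06,1]]}}

```text
t: 2.1
tcp_pos: [541.2, 310.7, 222.8]
tool_rot: [[-0.482, 0.876, 0.0], [0.876, 0.482, 0.0], [-0.0, 0.0, -1.0]]
force: [0.2, 0.6, 0.8]
finger_gap: 86.7
grasp_force: 0.0
```

```bash
python3 - <<'E'
from h import *
f=grab_frame("wrist");save(f,"w1",k=1.42)
E
```

```text
(no output)
```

View pics/w1.png

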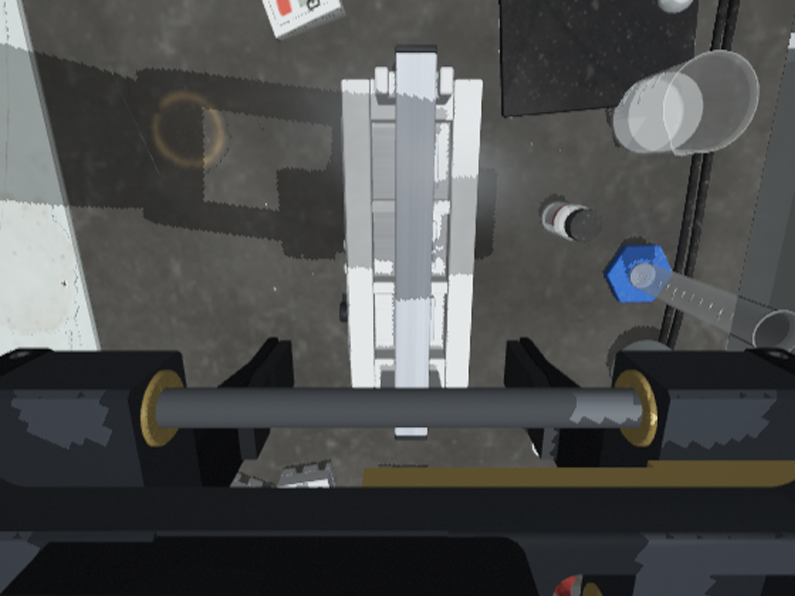

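```bash
python3 - <<'E'
from h import *
f=grab_frame("wrist")
k=lambda x,y:(x/1.42-.15,y/1.42-.15)
Q={}
for n,(x,y),z in [("bfl",(395,46),99),("bfr",(437,46),99),("bnl",(395.5,439),99),("bnr",(428.5,439),99),("hl",(342,80),40),("hr",(482,80),40),("hnl",(352,387),40),("hnr",(468,387),40)]:
    Q[n]=P(f,*k(x,y),z);print(n,Q[n].round(1))
m=(Q["bfl"]+Q["bfr"])/2;n=(Q["bnl"]+Q["bnr"])/2
print("bar centre",(m+n)/2,"len",np.linalg.norm(m-n),"w",np.linalg.norm(Q["bfl"]-Q["bfr"]),np.linalg.norm(Q["bnl"]-Q["bnr"]),"yaw",np.degrees(np.arctan2(*(m-n)[[1,0]]))-90)
for a,b in (("hl","hnl"),("hr","hnr")): d=Q[a]-Q[b];print(np.degrees(np.arctan2(d[1],d[0]))-90)
h=(Q["hl"]+Q["hr"])/2;y=np.radians(28.6);print("w",np.linalg.norm(Q["hl"]-Q["hr"]),"heater c",h-125*np.array([-np.sin(y),np.cos(y),0]))
E
```

```text
bfl [476.6 432.5  99. ]
bfr [498.4 444.4  99. ]
bnl [604.5 197.4  99. ]
bnr [626.6 209.4  99. ]
hl [446.3 407.2  40. ]
hr [535.5 455.9  40. ]
hnl [564.6 189.6  40. ]
hnr [655.  238.7  40. ]
bar centre [551.52064485 320.91088541  99.        ] len 267.66546611080224 w 24.769435748816232 25.19947629200543 yaw 28.583708828470606
28.534659789413112
28.822271821615345
w 101.65641192069312 heater c [550.73181313 321.77338644  40.        ]
```

Request:
{"name": "arm_command", "arguments": {"commands": [[[0.004,0.0135,0.045],0.0,1],[[0.004,0.0135,0.09],0.0,1],[[0.004,0.0135,0.13],0.0,1],[[0.004,0.0135,0.154],0.0,1],[[0.004,0.0135,0.154],0.0,1]]}}

```text
t: 2.7
tcp_pos: [545.6, 321.2, 63.5]
tool_rot: [[-0.482, 0.876, -0.009], [0.876, 0.482, -0.004], [0.001, -0.009, -1.0]]
force: [-1.0, -0.2, -0.1]
finger_gap: 86.9
grasp_force: 0.0
```

Request:
{"name": "arm_command", "arguments": {"commands": [[[0,0,0],0.0,0.2],[[0,0,0],0.0,0.2],[[0,0,0],0.0,0.2],[[0,0,0],0.0,0.2],[[0,0,0],0.0,0.2]], "force": 60}}

```text
t: 3.2
tcp_pos: [550.3, 322.5, 69.7]
tool_rot: [[-0.482, 0.876, 0.002], [0.876, 0.482, 0.001], [-0.0, 0.002, -1.0]]
force: [0.4, 0.2, -0.6]
finger_gap: 54.8
grasp_force: 0.0
```

```bash
python3 - <<'E'
from h import *
s=sense();print({k:s[k].round(2) if hasattr(s[k],'round') else s[k] for k in ("t","tcp_pos","force","ft_torque","finger_gap","grasp_force")})
E
```

```text
{'t': 3.2, 'tcp_pos': array([550.28, 322.5 ,  69.67]), 'force': array([ 0.41,  0.2 , -0.58]), 'ft_torque': array([-0.04,  0.01, -0.  ]), 'finger_gap': 54.83513336384409, 'grasp_force': 0.0}
```

Request:
{"name": "arm_command", "arguments": {"commands": [[[0,0,0],0.0,0.2],[[0,0,0],0.0,0.2],[[0,0,0],0.0,0.2],[[0,0,0],0.0,0.2],[[0,0,0],0.0,0.2]]}}

```text
t: 3.7
tcp_pos: [548.8, 321.7, 68.3]
tool_rot: [[-0.482, 0.876, -0.002], [0.876, 0.482, -0.001], [0.0, -0.002, -1.0]]
force: [-5.0, -2.8, 4.1]
finger_gap: 24.6
grasp_force: 60.0
```

Request:
{"name": "arm_command", "arguments": {"commands": [[[0,0,-0.001],0.0,0.2],[[0,0,-0.003],0.0,0.2],[[0,0,-0.005],0.0,0.2],[[0,0,-0.006],0.0,0.2],[[0,0,-0.006],0.0,0.2]]}}

```text
t: 4.2
tcp_pos: [549.5, 322.3, 74.1]
tool_rot: [[-0.482, 0.876, -0.001], [0.876, 0.482, 0.0], [0.0, -0.0, -1.0]]
force: [0.1, 0.3, -7.4]
finger_gap: 24.3
grasp_force: 60.0
```

```bash
cat >> h.py <<'E'
def st():
    s=sense();R=s["tool_rot"]
    print("t",s["t"],"tcp",s["tcp_pos"].round(1),"F",s["force"].round(2),"T",s["ft_torque"].round(3),"Ttool",(R.T@s["ft_torque"]).round(3),"gap",round(s["finger_gap"],1),round(s["grasp_force"],1),"hd",round(np.degrees(np.arctan2(R[1,1],R[0,1])),2))
E
python3 -c "
from h import *
st()"
```

```text
t 4.2 tcp [549.5 322.3  74.1] F [ 0.14  0.3  -7.43] T [ 0.45   0.268 -0.015] Ttool [0.018 0.523 0.014] gap 24.3 60.0 hd 28.82
```

Request:
{"name": "arm_command", "arguments": {"commands": [[[0,0,-0.002],0.0,0.2],[[0,0,-0.004],0.0,0.2],[[0,0,-0.006],0.0,0.2],[[0,0,-0.006],0.0,0.2],[[0,0,-0.006],0.0,0.2]]}}

```text
t: 4.7
tcp_pos: [549.8, 322.3, 80.7]
tool_rot: [[-0.482, 0.876, 0.0], [0.876, 0.482, 0.0], [-0.0, 0.0, -1.0]]
force: [-1.2, 0.4, -9.2]
finger_gap: 24.4
grasp_force: 60.0
```

```bash
python3 -c "
from h import *
st()"
```

```text
t 4.7 tcp [549.8 322.3  80.7] F [-1.22  0.39 -9.24] T [ 0.427  0.238 -0.007] Ttool [0.002 0.489 0.007] gap 24.4 60.0 hd 28.82
```

Request:
{"name": "arm_command", "arguments": {"commands": [[[0,0,0.004],0.0,0.2],[[0,0,0.008],0.0,0.2],[[0,0,0.011],0.0,0.2],[[0,0,0.012],0.0,0.2],[[0,0,0.012],0.0,0.2]]}}

```text
t: 5.2
tcp_pos: [549.7, 322.8, 69.6]
tool_rot: [[-0.483, 0.876, 0.0], [0.876, 0.483, 0.0], [-0.0, 0.0, -1.0]]
force: [-5.0, 1.2, 1.0]
finger_gap: 24.3
grasp_force: 60.0
```

Request:
{"name": "arm_command", "arguments": {"commands": [[[0,0,0],0.0,0.6],[[0,0,0],0.0,0.6],[[0,0,0],0.0,0.6],[[-0.03,0,0],0.0,0.6],[[-0.062,0,0],0.0,0.6]]}}

```text
t: 5.7
tcp_pos: [580.1, 268.1, 69.0]
tool_rot: [[-0.484, 0.875, 0.001], [0.875, 0.484, 0.0], [-0.0, 0.001, -1.0]]
force: [0.3, -0.0, -0.4]
finger_gap: 50.6
grasp_force: 0.0
```

Request:
{"name": "arm_command", "arguments": {"commands": [[[0,0,0],0.0,0.2],[[0,0,0],0.0,0.2],[[0,0,0],0.0,0.2],[[0,0,0],0.0,0.2],[[0,0,0],0.0,0.2]]}}

```text
t: 6.2
tcp_pos: [579.3, 268.8, 68.6]
tool_rot: [[-0.483, 0.876, 0.0], [0.876, 0.483, 0.0], [0.0, 0.0, -1.0]]
force: [-0.3, 1.1, -0.6]
finger_gap: 24.5
grasp_force: 60.0
```

Request:
{"name": "arm_command", "arguments": {"commands": [[[0,0,0],0.0,0.2],[[0,0,-0.002],0.0,0.2],[[0,0,-0.005],0.0,0.2],[[0,0,-0.006],0.0,0.2],[[0,0,-0.006],0.0,0.2]]}}

```text
t: 6.7
tcp_pos: [579.2, 267.7, 74.0]
tool_rot: [[-0.482, 0.876, -0.001], [0.876, 0.482, -0.0], [0.0, -0.001, -1.0]]
force: [0.4, 0.6, -8.7]
finger_gap: 24.2
grasp_force: 60.0
```

```bash
python3 -c "
from h import *
st()"
```

```text
t 6.7 tcp [579.2 267.7  74. ] F [ 0.42  0.59 -8.69] T [0.001 0.008 0.013] Ttool [ 0.006  0.005 -0.013] gap 24.2 60.0 hd 28.81
```

Request:
{"name": "arm_command", "arguments": {"commands": [[[0,0,0.003],0.0,0.2],[[0,0,0.006],0.0,0.2],[[0,0,0.006],0.0,0.2],[[0,0,0.006],0.0,0.35],[[0,0,0.006],0.0,0.35]]}}

```text
t: 7.2
tcp_pos: [581.0, 268.3, 70.0]
tool_rot: [[-0.482, 0.876, 0.003], [0.876, 0.482, 0.001], [-0.001, 0.003, -1.0]]
force: [-0.2, -0.2, 0.3]
finger_gap: 29.0
grasp_force: 0.0
```

Request:
{"name": "arm_command", "arguments": {"commands": [[[0,0,-0.004],0.0,0.35],[[0,0,-0.009],0.0,0.35],[[0,0,-0.009],0.0,0.2],[[0,0,-0.009],0.0,0.2],[[0,0,-0.009],0.0,0.2]]}}

```text
t: 7.7
tcp_pos: [579.8, 267.8, 78.8]
tool_rot: [[-0.482, 0.876, 0.0], [0.876, 0.482, -0.0], [-0.0, 0.0, -1.0]]
force: [-3.0, -1.6, 6.0]
finger_gap: 24.4
grasp_force: 60.0
```

Request:
{"name": "arm_command", "arguments": {"commands": [[[0,0,0],0.0,0.2],[[0,0,-0.003],0.0,0.2],[[0,0,-0.009],0.0,0.2],[[0,0,-0.018],0.0,0.2],[[0,0,-0.026],0.0,0.2]]}}

```text
t: 8.2
tcp_pos: [579.1, 267.8, 103.4]
tool_rot: [[-0.482, 0.876, -0.001], [0.876, 0.482, -0.0], [0.0, -0.001, -1.0]]
force: [1.3, 0.6, -8.7]
finger_gap: 24.3
grasp_force: 60.0
```

```bash
python3 -c "
from h import *
st()"
```

```text
t 8.2 tcp [579.1 267.8 103.4] F [ 1.28  0.63 -8.74] T [-0.02   0.024 -0.041] Ttool [ 0.031 -0.005  0.041] gap 24.3 60.0 hd 28.82
```

Request:
{"name": "arm_command", "arguments": {"commands": [[[0,-0.01,-0.005],0.0,0.2],[[-0.004,-0.03,-0.006],0.0,0.2],[[-0.01,-0.055,-0.006],0.0,0.2],[[-0.017,-0.085,-0.006],0.0,0.2],[[-0.024,-0.115,-0.006],0.0,0.2]]}}

```text
t: 8.7
tcp_pos: [488.9, 190.6, 109.8]
tool_rot: [[-0.482, 0.876, 0.0], [0.876, 0.482, -0.0], [-0.0, -0.0, -1.0]]
force: [0.4, 0.3, -7.9]
finger_gap: 24.4
grasp_force: 60.0
```

Request:
{"name": "arm_command", "arguments": {"commands": [[[-0.004,-0.026,0.01],0.0,0.2],[[-0.008,-0.046,0.03],0.0,0.2],[[-0.008,-0.05,0.05],0.0,0.2],[[-0.008,-0.05,0.07],0.0,0.2],[[-0.008,-0.05,0.085],0.0,0.2]]}}

```text
t: 9.2
tcp_pos: [449.4, 159.9, 24.0]
tool_rot: [[-0.482, 0.876, -0.0], [0.876, 0.482, -0.0], [0.0, -0.0, -1.0]]
force: [-0.4, 0.0, -7.9]
finger_gap: 24.8
grasp_force: 60.0
```

```bash
python3 -c "
from h import *
st()"
```

```text
t 9.2 tcp [449.4 159.9  24. ] F [-0.38  0.04 -7.95] T [-0.026  0.028 -0.016] Ttool [ 0.037 -0.009  0.016] gap 24.8 60.0 hd 28.8
```

Request:
{"name": "arm_command", "arguments": {"commands": [[[0,0,0.008],0.0,0.2],[[0,0,0.014],0.0,0.2],[[0,0,0.018],0.0,0.2],[[0,0,0.02],0.0,0.2],[[0,0,0.02],0.0,0.2]]}}

```text
t: 9.7
tcp_pos: [451.0, 160.5, 5.0]
tool_rot: [[-0.482, 0.876, 0.001], [0.876, 0.482, 0.0], [-0.0, 0.001, -1.0]]
force: [0.8, -0.0, -7.2]
finger_gap: 24.6
grasp_force: 60.0
```

```bash
python3 -c "
from h import *
st()"
```

```text
t 9.7 tcp [451.  160.5   5. ] F [ 0.76 -0.03 -7.23] T [-0.043  0.043 -0.007] Ttool [ 0.058 -0.017  0.007] gap 24.6 60.0 hd 28.83
```

Request:
{"name": "arm_command", "arguments": {"commands": [[[0,0,0.001],0.0,0.2],[[0,0,0.001],0.0,0.2],[[0,0,0.001],0.0,0.6],[[0,0,0.001],0.0,0.6],[[0,0,0.001],0.0,0.6]]}}

```text
t: 10.2
tcp_pos: [451.5, 160.5, 4.1]
tool_rot: [[-0.482, 0.876, 0.002], [0.876, 0.482, 0.0], [-0.001, 0.002, -1.0]]
force: [-0.9, 0.9, 0.1]
finger_gap: 41.1
grasp_force: 0.0
```

Request:
{"name": "arm_command", "arguments": {"commands": [[[0,0,-0.015],0.0,1],[[0,0,-0.055],0.0,1],[[0,0,-0.105],0.0,1],[[0,0,-0.155],0.0,1],[[0,0,-0.2],0.0,1]]}}

```text
t: 10.7
tcp_pos: [450.9, 160.4, 206.4]
tool_rot: [[-0.482, 0.876, 0.002], [0.876, 0.482, 0.0], [-0.001, 0.002, -1.0]]
force: [0.7, 0.5, -0.8]
finger_gap: 80.3
grasp_force: 0.0
```

```bash
python3 - <<'E'
from h import *
st();print(shift([560,290,230]))
f=grab_frame("side")
for d in outline_of(f,"insert_0"):
    r=d["region"].astype(np.uint8);(c,sz,a)=cv2.minAreaRect(cv2.findNonZero(r));print(d["score"].__round__(2),np.round(c),P(f,*c,26).round())
for d in outline_of(f,"bar"):
    r=d["region"].astype(np.uint8);b=cv2.minAreaRect(cv2.findNonZero(r));print(d["score"].__round__(2),P(f,*b[0],25).round(),[P(f,*q,25).round().tolist()[:2] for q in cv2.boxPoints(b)])
E
```

```text
t 10.7 tcp [450.9 160.4 206.4] F [ 0.74  0.45 -0.78] T [-0.036 -0.017  0.033] Ttool [ 0.003 -0.04  -0.033] gap 80.3 0.0 hd 28.82
[ 0.0609  0.1581 -0.0233]
0.79 [346. 213.] [658.  96.  26.]
0.78 [352. 255.] [573.  49.  26.]
0.67 [364. 287.] [518.   4.  26.]
0.8 [461. 134.  25.] [[458.0, 178.0], [497.0, 107.0], [463.0, 90.0], [425.0, 160.0]]
```

Request:
{"name": "arm_command", "arguments": {"commands": [[[0.02,0.042,-0.01],0.0,1],[[0.04,0.084,-0.024],0.0,1],[[0.06,0.126,-0.024],0.0,1],[[0.078,0.165,-0.024],0.0,1],[[0.078,0.165,-0.024],0.0,1]]}}

```text
t: 11.35
tcp_pos: [558.1, 311.3, 222.9]
tool_rot: [[-0.484, 0.875, -0.004], [0.875, 0.484, -0.001], [0.002, -0.004, -1.0]]
force: [-0.3, -0.8, -0.3]
finger_gap: 86.7
grasp_force: 0.0
```

```bash
python3 - <<'E'
from h import *
st()
f=grab_frame("wrist");np.savez("w2.npz",**f);save(f,"w2",200,20,360,290,2.2)
yaw=np.radians(28.7);c=np.array([551,321.5]);X=np.array([np.cos(yaw),np.sin(yaw)]);Y=np.array([-X[1],X[0]])
# rectify at rib-top height z=24, 3px/mm; rows = x_h -40..40, cols = y_h -105..105
def rect(z,k=3):
    mx=np.zeros((80*k,210*k),np.float32);my=mx.copy()
    for i in range(80*k):
        for j in range(210*k):
            p=c+X*(40-i/k)+Y*(105-j/k);mx[i,j],my[i,j]=J(f,[*p,z])
    return cv2.remap(f["img"],mx,my,cv2.INTER_CUBIC)[:,:,::-1]
cv2.imwrite("pics/w2r.png",np.vstack([rect(24),rect(40)]))
E
```

```text
t 11.35 tcp [558.1 311.3 222.9] F [-0.28 -0.83 -0.35] T [-0.05   0.113 -0.024] Ttool [0.123 0.011 0.025] gap 86.7 0.0 hd 28.95
```

View pics/w2r.png

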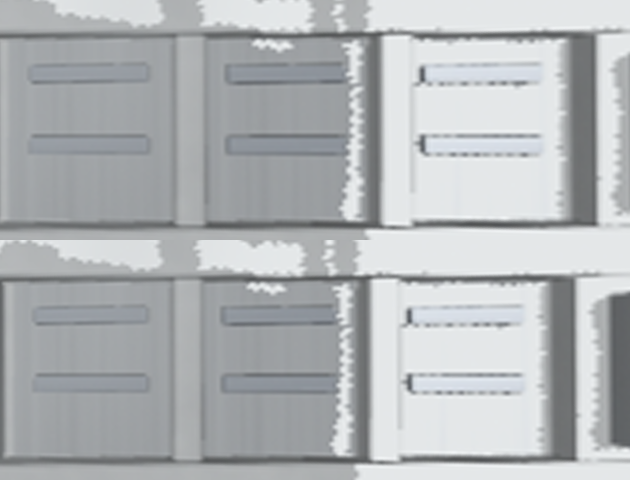

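```bash
cat >> h.py <<'E'
yaw=np.radians(28.7);c=np.array([551,321.5]);X=np.array([np.cos(yaw),np.sin(yaw)]);Y=np.array([-X[1],X[0]])
def rect(f,z,k=3):
    i,j=np.mgrid[0:80*k,0:210*k]
    p=c+X*(40-i/k)[...,None]+Y*(105-j/k)[...,None]
    E=np.array(f["extrinsics"]);q=(np.dstack([p,np.full(i.shape,z)])-E[:3,3])@E[:3,:3]
    mx=(f["cx"]-f["fx"]*q[...,0]/q[...,2]).astype(np.float32);my=(f["cy"]+f["fy"]*q[...,1]/q[...,2]).astype(np.float32)
    return cv2.remap(f["img"],mx,my,cv2.INTER_CUBIC)[:,:,::-1]
E
python3 - <<'E'
from h import *
st()
f=grab_frame("wrist");print(np.round(f["extrinsics"],3).tolist())
s=grab_frame("side")
cv2.imwrite("pics/w3r.png",np.vstack([rect(f,24),rect(f,40)]))
cv2.imwrite("pics/w3s.png",np.vstack([rect(s,24),rect(s,40)]))
save(f,"w3",k=1.42)
E
```

```text
t 11.4 tcp [557.  309.5 223.3] F [-0.79  0.21 -0.02] T [-0.117 -0.006 -0.032] Ttool [ 0.051 -0.105  0.033] gap 86.9 0.0 hd 28.93
[[0.875, -0.467, -0.129, 522.256], [0.484, 0.841, 0.243, 375.504], [-0.005, -0.275, 0.961, 385.041], [0.0, 0.0, 0.0, 1.0]]
```

View pics/w3r.png

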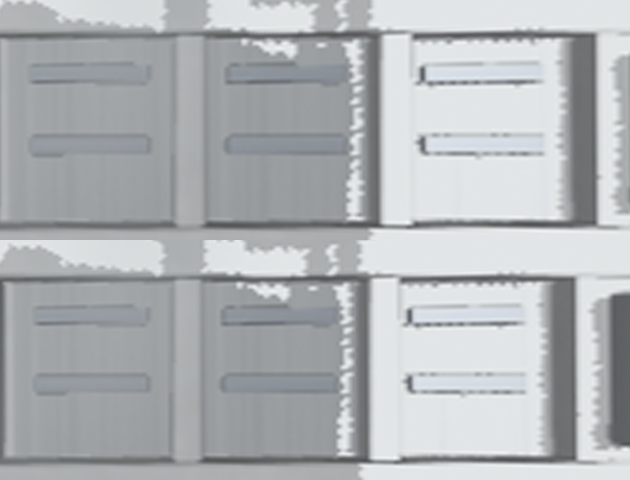

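View pics/w3s.png

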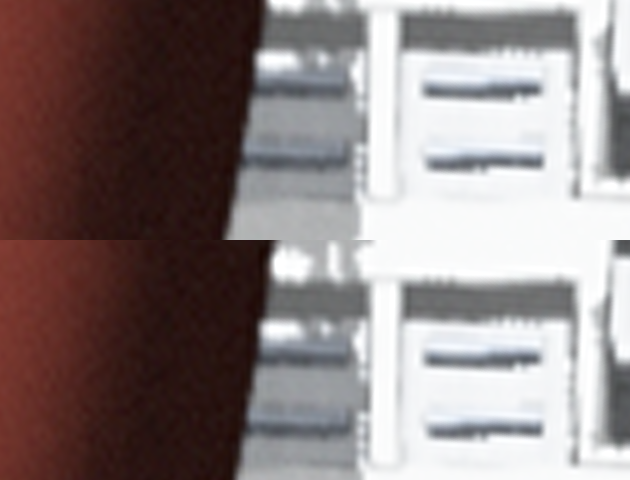

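```bash
sed -i 's/yaw=np.radians(28.7)/yaw=np.radians(28.6)/' h.py; python3 - <<'E'
from h import *
s=grab_frame("side")
for u,v in [(384,95),(398,170),(416,230),(430,300),(425,345)]: print(P(s,u,v,0).round())
for n,y in (("p0",-56),("p1",9.5),("p2",75.2)): print(n,(c+X*-.25+Y*y).round(1))
for d in outline_of(s,"bar"):
    b=cv2.minAreaRect(cv2.findNonZero(d["region"].astype(np.uint8)));print(d["score"],P(s,*b[0],25).round(),[P(s,*q,25).round().tolist()[:2] for q in cv2.boxPoints(b)])
save(s,"s4",120,180,460,400,2.3)
E
```

```text
[1035.  138.   -0.]
[831.  33.   0.]
[699. -51.   0.]
[ 560. -122.    0.]
[ 470. -140.    0.]
p0 [577.6 272.2]
p1 [546.2 329.7]
p2 [514.8 387.4]
0.97 [427. 194.  25.] [[392.0, 297.0], [494.0, 108.0], [461.0, 92.0], [361.0, 278.0]]
```

View pics/s4.png

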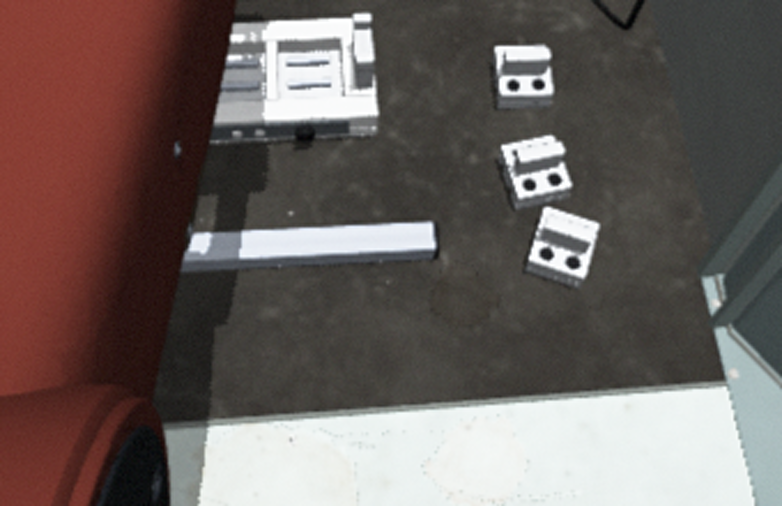

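```bash
cat >> h.py <<'E'
from scipy.optimize import minimize
def mask(f,x,y,a,z0=0,S=6):
    a=np.radians(a);u=np.array([np.cos(a),np.sin(a)]);v=np.array([-u[1],u[0]]);m=np.zeros((420*S//1,560*S),np.uint8)
    for hx,hy,za,zb in ((26,24,0,26),(6,20,26,54)):
        q=np.array([J(f,[*(np.array([x,y])+i*hx*u+j*hy*v),z0+z]) for i in(-1,1) for j in (-1,1) for z in (za,zb)])
        cv2.fillConvexPoly(m,cv2.convexHull(np.round((q+.5)*S).astype(np.int32)),1)
    return m
def fit(f,region,p0,z0=0,S=6):
    R=cv2.resize(region.astype(np.uint8),None,fx=S,fy=S,interpolation=cv2.INTER_NEAREST)
    def cost(p):
        m=mask(f,*p,z0,S);return 1-(m&R).sum()/(m|R).sum()
    best=min((minimize(cost,[p0[0],p0[1],a],method="Nelder-Mead",options=dict(initial_simplex=np.array([[p0[0],p0[1],a],[p0[0]+8,p0[1],a],[p0[0],p0[1]+8,a],[p0[0],p0[1],a+8]]),xatol=.05,fatol=1e-4,maxiter=150)) for a in (p0[2]-20,p0[2],p0[2]+20)),key=lambda r:r.fun)
    return best.x.round(1),round(best.fun,3)
def inserts(f):
    out=[]
    for d in outline_of(f,"insert_0"):
        cx,cy=d["rect"][:2];p=P(f,cx,cy,20);out.append((round(d["score"],2),np.round(d["rect"]),*fit(f,d["region"],[p[0],p[1],28])))
    return out
E
python3 - <<'E'
from h import *
s=grab_frame("side")
for r in inserts(s): print(r)
E
```

```text
(0.97, array([353., 255.,  31.,  32.]), array([580.6,  50.1,  39.1]), np.float64(0.078))
(0.67, array([363., 287.,  34.,  35.]), array([524.1,   4.5,   5.3]), np.float64(0.05))
(0.6, array([349., 211.,  21.,  29.]), array([665.8,  96.3,  25.4]), np.float64(0.041))
```

Request:
{"name": "arm_command", "arguments": {"commands": [[[-0.04,-0.001,0.0],0.03,0.5],[[-0.085,-0.003,0.02],0.06,0.5],[[-0.13,-0.004,0.04],0.06,0.5],[[-0.175,-0.006,0.06],0.06,0.5],[[-0.215,-0.007,0.08],0.06,0.5]]}}

```text
t: 12.2
tcp_pos: [655.6, 113.7, 148.0]
tool_rot: [[-0.428, 0.904, 0.002], [0.904, 0.428, -0.0], [-0.001, 0.002, -1.0]]
force: [0.5, 0.4, 1.2]
finger_gap: 54.8
grasp_force: 0.0
```

```bash
python3 - <<'E'
from h import *
for i in range(4): s=grab_frame("side")
for r in inserts(s): print(r)
st();print(shift([665.8,96.3,80]))
E
```

```text
(0.82, array([364., 289.,  30.,  34.]), array([523.6,   4.1,   5.5]), np.float64(0.066))
(0.65, array([354., 254.,  31.,  31.]), array([580. ,  50.9,  37.8]), np.float64(0.071))
(0.49, array([354., 215.,  10.,  31.]), array([670.6,  83. ,   8.6]), np.float64(0.746))
t 12.45 tcp [654.8 116.2 148.3] F [0.04 0.04 0.24] T [-0.069  0.015 -0.005] Ttool [ 0.043 -0.056  0.005] gap 44.4 0.0 hd 25.31
[-0.0227  0.0014  0.0683]
```

Request:
{"name": "arm_command", "arguments": {"commands": [[[-0.023,0.0015,0.02],0.0,0.5],[[-0.023,0.0015,0.05],0.0,0.5],[[-0.023,0.0015,0.08],0.0,0.5],[[-0.023,0.0015,0.105],0.0,0.5],[[-0.023,0.0015,0.117],0.0,0.5]]}}

```text
t: 12.95
tcp_pos: [664.6, 97.9, 29.2]
tool_rot: [[-0.43, 0.903, -0.002], [0.903, 0.43, 0.0], [0.001, -0.002, -1.0]]
force: [0.5, -0.4, -0.0]
finger_gap: 43.7
grasp_force: 0.0
```

Request:
{"name": "arm_command", "arguments": {"commands": [[[0,0,0],0.0,0.5],[[0,0,0],0.0,0.05],[[0,0,0],0.0,0.05],[[0,0,0],0.0,0.05],[[0,0,0],0.0,0.05]], "force": 40}}

```text
t: 13.45
tcp_pos: [666.9, 96.4, 31.8]
tool_rot: [[-0.429, 0.903, 0.002], [0.903, 0.429, 0.0], [-0.001, 0.002, -1.0]]
force: [-0.1, -0.2, 0.3]
finger_gap: 19.4
grasp_force: 0.0
```

```bash
python3 - <<'E'
from h import *
st()
E
```

```text
t 13.45 tcp [666.9  96.4  31.8] F [-0.07 -0.21  0.33] T [-0.076  0.073 -0.049] Ttool [ 0.098 -0.037  0.049] gap 19.4 0.0 hd 25.38
```

Request:
{"name": "arm_command", "arguments": {"commands": [[[0,0,0],0.0,0.05],[[0,0,0],0.0,0.05],[[0,0,0],0.0,0.05],[[0,0,-0.01],0.0,0.05],[[0,0,-0.03],0.0,0.05]]}}

```text
t: 13.95
tcp_pos: [663.7, 96.3, 58.1]
tool_rot: [[-0.429, 0.903, -0.006], [0.904, 0.429, -0.0], [0.002, -0.005, -1.0]]
force: [0.1, -0.2, -3.0]
finger_gap: 11.6
grasp_force: 39.9
```

Request:
{"name": "arm_command", "arguments": {"commands": [[[0,0,-0.03],-0.03,0.05],[[0,0,-0.06],-0.056,0.05],[[0,0,-0.085],-0.056,0.05],[[0,0,-0.085],-0.056,0.05],[[0,0,-0.085],-0.056,0.05]]}}

```text
t: 14.45
tcp_pos: [666.0, 96.4, 145.2]
tool_rot: [[-0.478, 0.878, 0.0], [0.878, 0.478, 0.0], [-0.0, 0.0, -1.0]]
force: [-0.2, 0.3, -3.4]
finger_gap: 11.7
grasp_force: 39.9
```

```bash
python3 - <<'E'
from h import *
st();print(shift([577.6,272.2,130]))
f=grab_frame("wrist");save(f,"w5",150,150,410,345,2.5)
E
```

```text
t 14.45 tcp [666.   96.4 145.2] F [-0.16  0.35 -3.42] T [-0.067  0.032 -0.01 ] Ttool [ 0.06  -0.043  0.01 ] gap 11.7 39.9 hd 28.58
[0.1967 0.0065 0.0152]
```

View pics/w5.png

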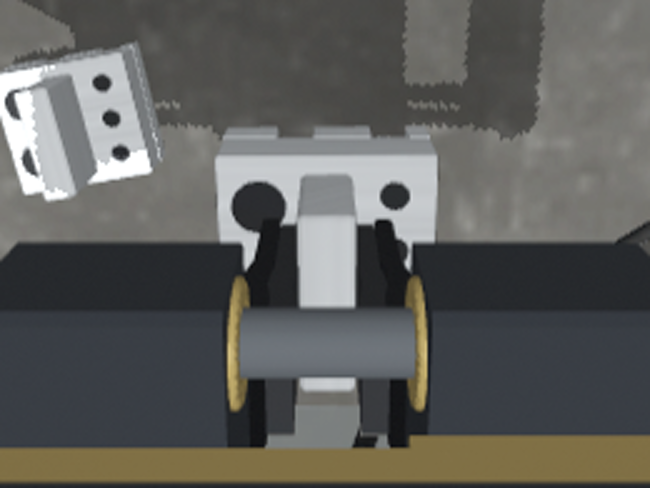

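```bash
python3 - <<'E'
from h import *
f=grab_frame("wrist");s=sense();R=s["tool_rot"];t=s["tcp_pos"]
z0=t[2]-31
for (x,y),z in [((328,177),54),((216,155),26),((437,155),26),((328,390),54)]:
    p=P(f,x/2.5+150,y/2.5+150,z0+z);print((R.T@(p-t)).round(1))
E
```

```text
[ 27.5   1.5 -23. ]
[ 23.4 -24.2   5.1]
[23.4 26.8  4.9]
[-19.8   1.6 -23. ]
```

Request:
{"name": "arm_command", "arguments": {"commands": [[[0.035,0.001,0],0.0,0.05],[[0.08,0.002,0],0.0,0.05],[[0.125,0.004,0],0.0,0.05],[[0.17,0.006,0.0],0.0,0.05],[[0.197,0.006,0.01],0.0,0.05]]}}

```text
t: 15.05
tcp_pos: [575.1, 275.0, 134.5]
tool_rot: [[-0.48, 0.877, -0.001], [0.877, 0.48, 0.001], [0.001, -0.001, -1.0]]
force: [0.7, 0.2, -2.0]
finger_gap: 12.0
grasp_force: 39.9
```

Request:
{"name": "arm_command", "arguments": {"commands": [[[0,0,0.02],0.0,0.05],[[0,0,0.045],0.0,0.05],[[0,0,0.06],0.0,0.05],[[0,0,0.06],0.0,0.05],[[0,0,0.06],0.0,0.05]]}}

```text
t: 15.55
tcp_pos: [576.8, 271.8, 74.8]
tool_rot: [[-0.478, 0.878, -0.002], [0.878, 0.478, -0.0], [0.0, -0.002, -1.0]]
force: [0.1, 0.0, -2.4]
finger_gap: 11.7
grasp_force: 39.9
```

```bash
python3 - <<'E'
from h import *
st();print(shift([576.9,271.8,55]))
E
```

```text
t 15.55 tcp [576.8 271.8  74.8] F [ 0.09  0.03 -2.35] T [-0.069 -0.008  0.012] Ttool [ 0.026 -0.064 -0.012] gap 11.7 39.9 hd 28.56
[-0.      0.0002  0.0198]
```

Request:
{"name": "arm_command", "arguments": {"commands": [[[0,0,0.006],0.0,0.05],[[0,0,0.012],0.0,0.05],[[0,0,0.018],0.0,0.05],[[0,0,0.02],0.0,0.05],[[0,0,0.021],0.0,0.05]]}}

```text
t: 16.05
tcp_pos: [576.8, 272.0, 54.0]
tool_rot: [[-0.478, 0.878, -0.001], [0.878, 0.478, -0.0], [0.0, -0.001, -1.0]]
force: [0.3, 0.4, -2.4]
finger_gap: 11.8
grasp_force: 39.9
```

Request:
{"name": "arm_command", "arguments": {"commands": [[[0,0,0.001],0.0,0.05],[[0,0,0.002],0.0,0.05],[[0,0,0.003],0.0,0.05],[[0,0,0.003],0.0,0.05],[[0,0,0.003],0.0,0.05]]}}

```text
t: 16.55
tcp_pos: [577.2, 272.2, 51.6]
tool_rot: [[-0.479, 0.878, 0.0], [0.878, 0.479, 0.0], [-0.0, 0.0, -1.0]]
force: [-0.2, 0.4, -2.9]
finger_gap: 11.5
grasp_force: 39.9
```

```bash
python3 - <<'E'
from h import *
st()
E
```

```text
t 16.55 tcp [577.2 272.2  51.6] F [-0.19  0.4  -2.85] T [-0.07   0.057  0.023] Ttool [ 0.084 -0.034 -0.023] gap 11.5 39.9 hd 28.59
```

Request:
{"name": "arm_command", "arguments": {"commands": [[[0,0,0.001],0.0,0.05],[[0,0,0.002],0.0,0.05],[[0,0,0.003],0.0,0.05],[[0,0,0.004],0.0,0.05],[[0,0,0.0045],0.0,0.05]]}}

```text
t: 17.05
tcp_pos: [577.2, 272.2, 47.2]
tool_rot: [[-0.479, 0.878, -0.0], [0.878, 0.479, 0.0], [0.0, -0.0, -1.0]]
force: [-1.8, 0.4, 2.0]
finger_gap: 11.4
grasp_force: 39.9
```

```bash
python3 - <<'E'
from h import *
st()
E
```

```text
t 17.05 tcp [577.2 272.2  47.2] F [-1.84  0.4   1.97] T [-0.204  0.353 -0.026] Ttool [ 0.407 -0.011  0.026] gap 11.4 39.9 hd 28.59
```

Request:
{"name": "arm_command", "arguments": {"commands": [[[0,0,0],0.0,0.45],[[0,0,0],0.0,0.45],[[0,0,0],0.0,0.45],[[0,0,-0.01],0.0,0.45],[[0,0,-0.04],0.0,0.45]]}}

```text
t: 17.55
tcp_pos: [574.6, 271.3, 84.5]
tool_rot: [[-0.478, 0.878, -0.006], [0.878, 0.478, -0.002], [0.001, -0.007, -1.0]]
force: [-0.1, -0.1, -0.6]
finger_gap: 37.5
grasp_force: 0.0
```

Request:
{"name": "arm_command", "arguments": {"commands": [[[-0.01,-0.02,-0.04],0.0,0.5],[[-0.05,-0.02,-0.06],-0.07,0.5],[[-0.095,-0.02,-0.06],-0.14,0.5],[[-0.14,-0.02,-0.06],-0.16,0.5],[[-0.155,-0.025,-0.06],-0.165,0.5]]}}

```text
t: 18.05
tcp_pos: [631.8, 120.4, 148.8]
tool_rot: [[-0.614, 0.789, 0.003], [0.789, 0.614, -0.001], [-0.003, 0.002, -1.0]]
force: [-0.4, -0.9, -0.4]
finger_gap: 43.2
grasp_force: 0.0
```

```bash
python3 - <<'E'
from h import *
for i in range(3): s=grab_frame("side")
for r in inserts(s): print(r)
st();print(shift([580,50.5,80]))
E
```

```text
(0.91, array([364., 288.,  30.,  33.]), array([524.4,   5.2,   5.7]), np.float64(0.088))
(0.56, array([353., 255.,  30.,  32.]), array([580. ,  51. ,  37.1]), np.float64(0.075))
t 18.25 tcp [629.  124.6 147.2] F [-0.25  0.51 -0.68] T [0.008 0.03  0.049] Ttool [ 0.019  0.025 -0.049] gap 43.3 0.0 hd 37.99
[-0.0283 -0.0842  0.0672]
```

Request:
{"name": "arm_command", "arguments": {"commands": [[[-0.014,-0.042,0.0],0.0,0.5],[[-0.028,-0.084,0.02],0.0,0.5],[[-0.028,-0.084,0.055],0.0,0.5],[[-0.028,-0.084,0.095],0.0,0.5],[[-0.028,-0.084,0.116],0.0,0.5]]}}

```text
t: 18.75
tcp_pos: [577.6, 52.1, 28.0]
tool_rot: [[-0.617, 0.787, -0.004], [0.787, 0.617, 0.001], [0.003, -0.003, -1.0]]
force: [-0.0, 0.3, 0.7]
finger_gap: 43.7
grasp_force: 0.0
```

Request:
{"name": "arm_command", "arguments": {"commands": [[[0,0,0],0.0,0.5],[[0,0,0],0.0,0.05],[[0,0,0],0.0,0.05],[[0,0,0],0.0,0.05],[[0,0,0],0.0,0.05]]}}

```text
t: 19.25
tcp_pos: [580.9, 50.6, 31.8]
tool_rot: [[-0.617, 0.787, 0.001], [0.787, 0.617, -0.0], [-0.001, 0.001, -1.0]]
force: [-0.2, -0.0, 0.6]
finger_gap: 19.4
grasp_force: 0.0
```

Request:
{"name": "arm_command", "arguments": {"commands": [[[0,0,0],0.0,0.05],[[0,0,0],0.0,0.05],[[0,0,0],0.0,0.05],[[0,0,-0.01],0.0,0.05],[[0,0,-0.03],0.0,0.05]]}}

```text
t: 19.75
tcp_pos: [578.3, 50.3, 59.4]
tool_rot: [[-0.616, 0.788, -0.005], [0.788, 0.616, 0.0], [0.003, -0.004, -1.0]]
force: [-0.8, -0.6, -2.7]
finger_gap: 11.3
grasp_force: 40.0
```

Request:
{"name": "arm_command", "arguments": {"commands": [[[0,0,-0.03],0.08,0.05],[[0,0,-0.06],0.164,0.05],[[0,0,-0.085],0.164,0.05],[[0,0,-0.085],0.164,0.05],[[0,0,-0.085],0.164,0.05]]}}

```text
t: 20.25
tcp_pos: [580.4, 50.2, 145.9]
tool_rot: [[-0.48, 0.878, 0.001], [0.878, 0.48, -0.0], [-0.0, 0.0, -1.0]]
force: [0.1, -0.9, -2.9]
finger_gap: 11.6
grasp_force: 40.0
```

```bash
python3 - <<'E'
from h import *
st();print(shift([*(c-X*1+Y*9.5),130]))
f=grab_frame("wrist");save(f,"w6",150,150,410,345,2.5)
g=grab_frame("side")
for d in outline_of(g,"insert_0"): print(d["score"],d["rect"])
E
```

```text
t 20.25 tcp [580.4  50.2 145.9] F [ 0.09 -0.87 -2.86] T [-0.127  0.034 -0.049] Ttool [ 0.091 -0.095  0.049] gap 11.6 40.0 hd 28.66
[0.2617 0.1033 0.0158]
0.64 [369.4, 289.6, 22.1, 33.8]
```

View pics/w6.png

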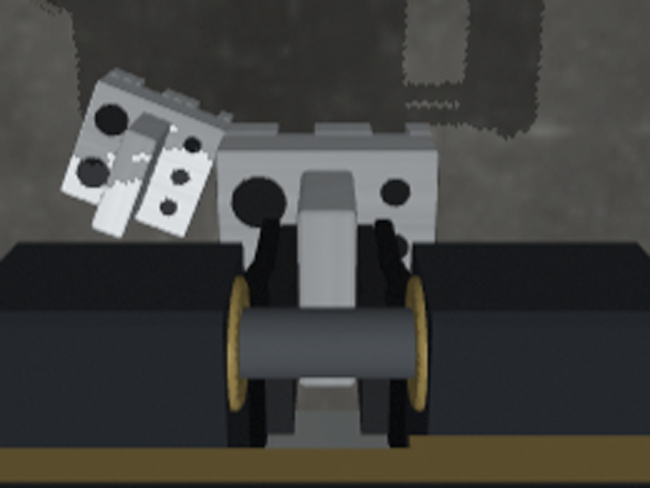

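Request:
{"name": "arm_command", "arguments": {"commands": [[[0.03,0.012,0],0.0,0.05],[[0.07,0.028,0],0.0,0.05],[[0.115,0.045,0],0.0,0.05],[[0.16,0.063,0.0],0.0,0.05],[[0.205,0.08,0],0.0,0.05]]}}

```text
t: 20.9
tcp_pos: [551.0, 269.9, 144.1]
tool_rot: [[-0.479, 0.878, -0.003], [0.878, 0.479, -0.001], [0.0, -0.003, -1.0]]
force: [1.4, 0.3, -1.7]
finger_gap: 11.7
grasp_force: 40.0
```

```bash
python3 - <<'E'
from h import *
st();print(shift([*(c-X*1+Y*9),75]))
E
```

```text
t 20.9 tcp [551.  269.9 144.1] F [ 1.37  0.32 -1.68] T [-0.011  0.011  0.014] Ttool [ 0.015 -0.004 -0.014] gap 11.7 40.0 hd 28.62
[0.0543 0.0239 0.069 ]
```

Request:
{"name": "arm_command", "arguments": {"commands": [[[0.04,0.017,0.0],0.0,0.05],[[0.0555,0.0235,0.01],0.0,0.05],[[0.0555,0.0235,0.035],0.0,0.05],[[0.0555,0.0235,0.06],0.0,0.05],[[0.0555,0.0235,0.07],0.0,0.05]]}}

```text
t: 21.4
tcp_pos: [543.4, 326.9, 70.9]
tool_rot: [[-0.48, 0.877, -0.007], [0.877, 0.48, -0.004], [0.0, -0.008, -1.0]]
force: [-0.5, -0.2, -2.3]
finger_gap: 11.9
grasp_force: 40.0
```

Request:
{"name": "arm_command", "arguments": {"commands": [[[0,0,0.004],0.0,0.05],[[0,0,0.01],0.0,0.05],[[0,0,0.015],0.0,0.05],[[0,0,0.019],0.0,0.05],[[0,0,0.022],0.0,0.05]]}}

```text
t: 21.9
tcp_pos: [546.8, 328.6, 54.4]
tool_rot: [[-0.479, 0.878, 0.001], [0.878, 0.479, 0.0], [-0.0, 0.001, -1.0]]
force: [0.9, 0.6, -1.5]
finger_gap: 12.1
grasp_force: 40.0
```

```bash
python3 - <<'E'
from h import *
st();print(shift([*(c-X*1+Y*9),53]))
E
```

```text
t 21.9 tcp [546.8 328.6  54.4] F [ 0.94  0.63 -1.54] T [-0.109 -0.     0.037] Ttool [ 0.052 -0.096 -0.038] gap 12.1 40.0 hd 28.64
[ 0.0008 -0.0007  0.0014]
```

Request:
{"name": "arm_command", "arguments": {"commands": [[[0,0,0.001],0.0,0.05],[[0,0,0.002],0.0,0.05],[[0,0,0.003],0.0,0.05],[[0,0,0.0035],0.0,0.05],[[0,0,0.0035],0.0,0.05]]}}

```text
t: 22.4
tcp_pos: [546.4, 328.5, 50.5]
tool_rot: [[-0.479, 0.878, -0.0], [0.878, 0.479, -0.0], [-0.0, -0.0, -1.0]]
force: [0.0, -0.1, -2.0]
finger_gap: 11.7
grasp_force: 40.0
```

```bash
python3 - <<'E'
from h import *
st()
E
```

```text
t 22.4 tcp [546.4 328.5  50.5] F [ 0.05 -0.09 -2.  ] T [-0.056 -0.009 -0.033] Ttool [ 0.019 -0.054  0.033] gap 11.7 40.0 hd 28.65
```

Request:
{"name": "arm_command", "arguments": {"commands": [[[0,0,0.001],0.0,0.05],[[0,0,0.002],0.0,0.05],[[0,0,0.003],0.0,0.05],[[0,0,0.0035],0.0,0.05],[[0,0,0.0035],0.0,0.05]]}}

```text
t: 22.9
tcp_pos: [546.5, 328.6, 47.5]
tool_rot: [[-0.479, 0.878, 0.0], [0.878, 0.479, 0.0], [-0.0, 0.0, -1.0]]
force: [-2.7, -1.5, 3.3]
finger_gap: 11.7
grasp_force: 40.0
```

```bash
python3 - <<'E'
from h import *
st()
E
```

```text
t 22.9 tcp [546.5 328.6  47.5] F [-2.68 -1.54  3.28] T [-0.213  0.34  -0.032] Ttool [ 0.401 -0.024  0.032] gap 11.7 40.0 hd 28.65
```

Request:
{"name": "arm_command", "arguments": {"commands": [[[0,0,0],0.0,0.45],[[0,0,0],0.0,0.45],[[0,0,0],0.0,0.45],[[0,0,-0.015],0.0,0.45],[[0,0,-0.055],0.0,0.45]]}}

```text
t: 23.4
tcp_pos: [543.3, 327.1, 98.7]
tool_rot: [[-0.479, 0.878, -0.008], [0.878, 0.479, -0.004], [0.001, -0.009, -1.0]]
force: [-1.0, 0.1, -0.5]
finger_gap: 37.3
grasp_force: 0.0
```

Request:
{"name": "arm_command", "arguments": {"commands": [[[-0.01,-0.006,-0.04],0.0,0.5],[[-0.047,-0.03,-0.05],0.1,0.5],[[-0.09,-0.055,-0.05],0.2,0.5],[[-0.13,-0.08,-0.05],0.3,0.5],[[-0.165,-0.1,-0.05],0.402,0.5]]}}

```text
t: 23.9
tcp_pos: [537.8, 133.9, 153.7]
tool_rot: [[-0.094, 0.996, 0.002], [0.996, 0.094, -0.0], [-0.0, 0.002, -1.0]]
force: [1.0, -0.8, -0.4]
finger_gap: 43.4
grasp_force: 0.0
```

```bash
python3 - <<'E'
from h import *
for i in range(4): s=grab_frame("side")
for r in inserts(s): print(r)
st();print(shift([524.4,5,31]))
E
```

```text
(0.55, array([361., 287.,  31.,  37.]), array([523.6,   4.5,   5.9]), np.float64(0.061))
t 24.15 tcp [538.2 136.1 153.1] F [-0.21  0.01  0.25] T [-0.046  0.058 -0.032] Ttool [ 0.062 -0.04   0.032] gap 43.8 0.0 hd 5.63
[-0.1292 -0.0268  0.1219]
```

Request:
{"name": "arm_command", "arguments": {"commands": [[[-0.045,-0.009,0.0],0.0,0.5],[[-0.09,-0.018,0.0],0.0,0.5],[[-0.129,-0.027,0.02],0.0,0.5],[[-0.129,-0.027,0.05],0.0,0.5],[[-0.129,-0.027,0.08],0.0,0.5]]}}

```text
t: 24.65
tcp_pos: [524.7, 4.9, 72.2]
tool_rot: [[-0.098, 0.995, 0.003], [0.995, 0.098, 0.0], [-0.0, 0.003, -1.0]]
force: [0.1, 0.2, -0.3]
finger_gap: 43.8
grasp_force: 0.0
```

Request:
{"name": "arm_command", "arguments": {"commands": [[[0,0,0.03],0.0,0.5],[[0,0,0.041],0.0,0.5],[[0,0,0.041],0.0,0.5],[[0,0,0.041],0.0,0.05],[[0,0,0.041],0.0,0.05]]}}

```text
t: 25.15
tcp_pos: [525.2, 5.0, 32.9]
tool_rot: [[-0.099, 0.995, 0.003], [0.995, 0.099, -0.0], [-0.001, 0.003, -1.0]]
force: [-0.5, 0.1, -0.4]
finger_gap: 34.3
grasp_force: 0.0
```

Request:
{"name": "arm_command", "arguments": {"commands": [[[0,0,0],0.0,0.05],[[0,0,0],0.0,0.05],[[0,0,0],0.0,0.05],[[0,0,0],0.0,0.05],[[0,0,0],0.0,0.05]]}}

```text
t: 25.65
tcp_pos: [523.9, 4.7, 31.7]
tool_rot: [[-0.098, 0.995, 0.001], [0.995, 0.098, -0.0], [-0.0, 0.001, -1.0]]
force: [-1.5, 0.4, 6.8]
finger_gap: 11.5
grasp_force: 40.0
```

```bash
python3 - <<'E'
from h import *
st()
E
```

```text
t 25.65 tcp [523.9   4.7  31.7] F [-1.49  0.44  6.77] T [-0.043  0.296 -0.03 ] Ttool [ 0.299 -0.014  0.03 ] gap 11.5 40.0 hd 5.61
```

Lift, then turn 23° while raised.

Request:
{"name": "arm_command", "arguments": {"commands": [[[0,0,-0.01],0.0,0.05],[[0,0,-0.04],-0.1,0.05],[[0,0,-0.08],-0.2,0.05],[[0,0,-0.114],-0.3,0.05],[[0,0,-0.114],-0.402,0.05]]}}

```text
t: 26.15
tcp_pos: [527.0, 4.3, 151.0]
tool_rot: [[-0.483, 0.876, 0.009], [0.876, 0.483, -0.001], [-0.006, 0.008, -1.0]]
force: [1.0, -0.1, -1.8]
finger_gap: 11.6
grasp_force: 40.0
```

```bash
python3 - <<'E'
from h import *
for i in range(3): f=grab_frame("wrist")
st();print(shift([*(c-X*.8+Y*75.2),145]))
save(f,"w7",150,150,410,345,2.5)
E
```

```text
t 26.3 tcp [523.1   4.8 145. ] F [ 0.05  0.91 -3.41] T [-0.073 -0.003  0.007] Ttool [ 0.032 -0.065 -0.007] gap 11.5 40.0 hd 28.52
[0.3401 0.1749 0.    ]
```

View pics/w7.png

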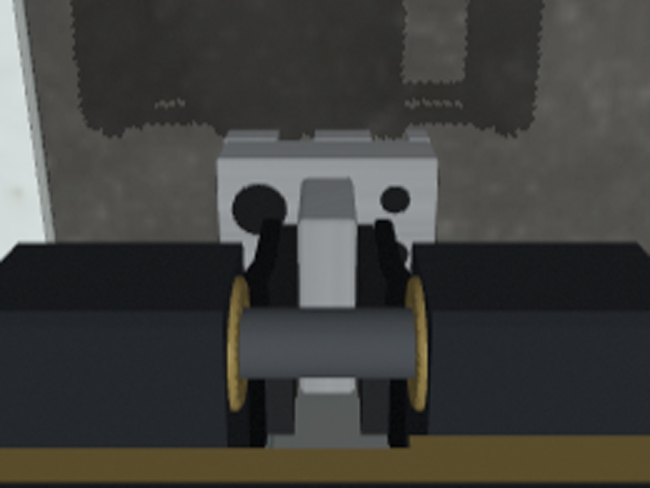

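Request:
{"name": "arm_command", "arguments": {"commands": [[[0.03,0.0155,0],0.0,0.05],[[0.07,0.036,0],0.0,0.05],[[0.11,0.0565,0],0.0,0.05],[[0.15,0.077,0.0],0.0,0.05],[[0.19,0.0975,0],0.0,0.05]]}}

```text
t: 26.8
tcp_pos: [516.4, 219.5, 143.2]
tool_rot: [[-0.477, 0.879, -0.003], [0.879, 0.477, -0.001], [0.001, -0.003, -1.0]]
force: [1.1, -0.4, -1.6]
finger_gap: 11.5
grasp_force: 40.0
```

Request:
{"name": "arm_command", "arguments": {"commands": [[[0.04,0.0205,0],0.0,0.05],[[0.08,0.041,0],0.0,0.05],[[0.115,0.059,0],0.0,0.05],[[0.14,0.072,0.0],0.0,0.05],[[0.1505,0.0775,0],0.0,0.05]]}}

```text
t: 27.3
tcp_pos: [512.0, 389.5, 142.9]
tool_rot: [[-0.479, 0.878, -0.003], [0.878, 0.479, -0.001], [0.001, -0.003, -1.0]]
force: [-0.3, -1.0, -1.5]
finger_gap: 12.0
grasp_force: 40.0
```

Request:
{"name": "arm_command", "arguments": {"commands": [[[0,0,0.01],0.0,0.05],[[0,0,0.03],0.0,0.05],[[0,0,0.05],0.0,0.05],[[0,0,0.065],0.0,0.05],[[0,0,0.07],0.0,0.05]]}}

```text
t: 27.8
tcp_pos: [512.3, 385.0, 71.7]
tool_rot: [[-0.478, 0.878, -0.005], [0.879, 0.478, -0.003], [-0.0, -0.005, -1.0]]
force: [-0.2, -1.1, -2.6]
finger_gap: 11.6
grasp_force: 40.0
```

```bash
python3 - <<'E'
from h import *
st();print(shift([*(c-X*.8+Y*75.6),53]))
E
```

```text
t 27.8 tcp [512.3 385.   71.7] F [-0.24 -1.09 -2.61] T [-0.08   0.021  0.005] Ttool [ 0.057 -0.06  -0.004] gap 11.6 40.0 hd 28.54
[0.0013 0.0029 0.0186]
```

Request:
{"name": "arm_command", "arguments": {"commands": [[[0,0,0],0.0,0.05],[[0,0,0.006],0.0,0.05],[[0,0,0.012],0.0,0.05],[[0,0,0.016],0.0,0.05],[[0,0,0.02],0.0,0.05]]}}

```text
t: 28.3
tcp_pos: [513.9, 387.6, 55.0]
tool_rot: [[-0.479, 0.878, 0.0], [0.878, 0.479, 0.0], [0.0, 0.0, -1.0]]
force: [-1.0, 0.1, -1.5]
finger_gap: 11.5
grasp_force: 40.0
```

Request:
{"name": "arm_command", "arguments": {"commands": [[[0,0,0.001],0.0,0.05],[[0,0,0.002],0.0,0.05],[[0,0,0.003],0.0,0.05],[[0,0,0.004],0.0,0.05],[[0,0,0.004],0.0,0.05]]}}

```text
t: 28.8
tcp_pos: [513.8, 387.5, 51.0]
tool_rot: [[-0.479, 0.878, -0.0], [0.878, 0.479, -0.0], [-0.0, -0.0, -1.0]]
force: [0.1, 0.6, -2.5]
finger_gap: 11.9
grasp_force: 40.0
```

```bash
python3 - <<'E'
from h import *
st();print(shift([*(c-X*.8+Y*75.6),47.3]))
E
```

```text
t 28.8 tcp [513.8 387.5  51. ] F [ 0.07  0.59 -2.53] T [-0.067  0.047 -0.001] Ttool [ 0.073 -0.036  0.001] gap 11.9 40.0 hd 28.65
[-0.0001  0.0003  0.0037]
```

Request:
{"name": "arm_command", "arguments": {"commands": [[[0,0,0.001],0.0,0.05],[[0,0,0.002],0.0,0.05],[[0,0,0.003],0.0,0.05],[[0,0,0.004],0.0,0.05],[[0,0,0.004],0.0,0.05]]}}

```text
t: 29.3
tcp_pos: [513.9, 387.5, 47.7]
tool_rot: [[-0.48, 0.878, 0.0], [0.878, 0.48, 0.0], [-0.0, 0.0, -1.0]]
force: [-2.8, -2.2, 4.1]
finger_gap: 11.7
grasp_force: 40.0
```

```bash
python3 - <<'E'
from h import *
st()
E
```

```text
t 29.3 tcp [513.9 387.5  47.7] F [-2.78 -2.17  4.06] T [-0.319  0.388 -0.006] Ttool [ 0.494 -0.093  0.006] gap 11.7 40.0 hd 28.65
```

Request:
{"name": "arm_command", "arguments": {"commands": [[[0,0,0],0.0,0.45],[[0,0,0],0.0,0.45],[[0,0,0],0.0,0.45],[[0,0,-0.015],0.0,0.45],[[0,0,-0.055],0.0,0.45]]}}

```text
t: 29.8
tcp_pos: [510.9, 385.7, 98.7]
tool_rot: [[-0.479, 0.878, -0.007], [0.878, 0.479, -0.004], [-0.0, -0.009, -1.0]]
force: [0.7, 0.2, -0.6]
finger_gap: 37.4
grasp_force: 0.0
```

Request:
{"name": "arm_command", "arguments": {"commands": [[[-0.02,0,-0.04],0.0,0.45],[[-0.06,0,-0.08],0.0,0.45],[[-0.09,0,-0.12],0.0,0.45],[[-0.09,0,-0.12],0.0,0.45],[[-0.09,0,-0.12],0.0,0.45]]}}

```text
t: 30.3
tcp_pos: [558.8, 308.1, 225.4]
tool_rot: [[-0.478, 0.878, 0.005], [0.879, 0.478, 0.002], [-0.001, 0.005, -1.0]]
force: [0.4, 0.2, -0.8]
finger_gap: 39.2
grasp_force: 0.0
```

```bash
python3 - <<'E'
from h import *
for i in range(4): f=grab_frame("wrist")
st();s=grab_frame("side")
cv2.imwrite("pics/w8.png",np.vstack([rect(f,42),rect(f,70)]))
h=s["img"][150:330,140:400,::-1];cv2.imwrite("pics/s8.png",cv2.resize(h,None,fx=3,fy=3,interpolation=cv2.INTER_CUBIC))
for i in ("bar","small_vial","lab_timer","crucible"):
    for d in outline_of(s,i)[:1]:
        b=cv2.minAreaRect(cv2.findNonZero(d["region"].astype(np.uint8)));print(i,d["score"],np.round(d["rect"]),[P(s,*q,25).round().tolist()[:2] for q in cv2.boxPoints(b)])
E
```

```text
t 30.5 tcp [555.4 308.9 219.9] F [-0.22 -0.44 -0.74] T [-0.057  0.007 -0.011] Ttool [ 0.034 -0.046  0.011] gap 39.4 0.0 hd 28.71
bar 0.82 [255. 289. 114.  24.] [[391.0, 299.0], [497.0, 109.0], [463.0, 92.0], [360.0, 279.0]]
lab_timer 0.59 [248. 211.  75.  52.] [[594.0, 384.0], [662.0, 244.0], [541.0, 187.0], [477.0, 319.0]]
crucible 0.77 [309. 157.  12.  18.] [[756.0, 251.0], [780.0, 229.0], [748.0, 204.0], [725.0, 225.0]]
```

View pics/w8.png

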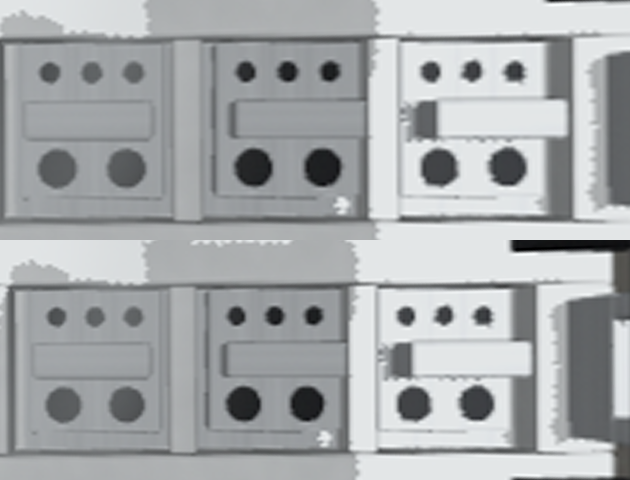

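View pics/s8.png

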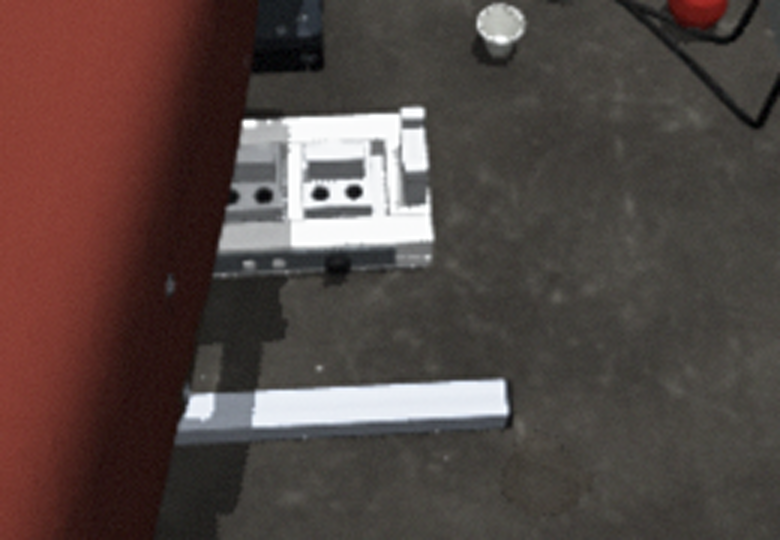

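```bash
cat > r2.py <<'E'
from h import *
def rr(f,z,yl,k=5,w=50):
    i,j=np.mgrid[0:80*k,0:w*k];p=c+X*(40-i/k)[...,None]+Y*(yl-j/k)[...,None]
    E=np.array(f["extrinsics"]);q=(np.dstack([p,np.full(i.shape,z)])-E[:3,3])@E[:3,:3]
    m=lambda a:a.astype(np.float32)
    im=cv2.remap(f["img"],m(f["cx"]-f["fx"]*q[...,0]/q[...,2]),m(f["cy"]+f["fy"]*q[...,1]/q[...,2]),cv2.INTER_CUBIC)[:,:,::-1].copy()
    for v in range(-40,41,10): cv2.line(im,(0,int((40-v)*k)),(12 if v else 40,int((40-v)*k)),(0,0,255),1)
    return im
E
python3 - <<'E'
from r2 import *
f=grab_frame("wrist");s=grab_frame("side");st()
cv2.imwrite("pics/post.png",np.hstack([rr(f,88,150),rr(f,88,-80),rr(s,88,-80)]))
print(J(f,[*(c+Y*-105),88]),J(s,[*(c+Y*-105),88]))
E
```

```text
t 30.85 tcp [556.7 308.7 221.5] F [-0.38 -0.31  0.06] T [-0.05   0.048  0.007] Ttool [ 0.066 -0.021 -0.007] gap 39.4 0.0 hd 28.68
[280.93019847 279.27445227] [277.36676907 194.02606451]
```

View pics/post.png

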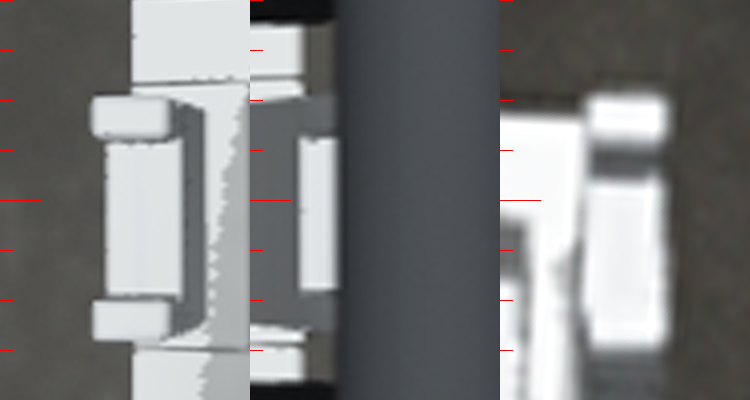

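Request:
{"name": "arm_command", "arguments": {"commands": [[[-0.008,-0.042,0],0.0,0.6],[[-0.016,-0.084,0],0.0,0.6],[[-0.024,-0.126,0],0.0,0.6],[[-0.03,-0.164,0],0.0,0.6],[[-0.03,-0.164,0],0.0,0.6]]}}

```text
t: 31.35
tcp_pos: [423.8, 201.6, 221.1]
tool_rot: [[-0.479, 0.878, -0.003], [0.878, 0.479, -0.001], [0.0, -0.003, -1.0]]
force: [0.7, -0.2, -0.2]
finger_gap: 51.9
grasp_force: 0.0
```

```bash
python3 - <<'E'
from h import *
for i in range(4): f=grab_frame("wrist")
st()
def ends(f,z):
    for d in outline_of(f,"bar")[:2]:
        R=d["region"];v,u=np.nonzero(R)
        E=np.array([P(f,a,b,z)[:2] for a,b in zip(u,v)])-c
        x=E@X;y=E@Y;print(d["score"],"x",np.percentile(x,[1,50,99]).round(1),"y",y.min().round(1),y.max().round(1), "u,v at ymax",u[y.argmax()],v[y.argmax()])
        m=np.abs(x-np.median(x))<8; 
        # fine extents on the midline
        print("mid y",np.percentile(y[m],[0,0.5,99.5,100]).round(1))
ends(f,25);s=grab_frame("side");ends(s,25)
t=sense()["tcp_pos"][:2]-c;print("tcp",t@X,t@Y)
g=cv2.cvtColor(f["img"],cv2.COLOR_RGB2GRAY)
# profile along bar line near far end
for x in (-166,-162,-158): print(x,[(y,int(g[int(round(q[1])),int(round(q[0]))])) for y in range(70,140,2) for q in [J(f,[*(c+X*x+Y*y),25])] if 0<=q[1]<419.4][-35:])
E
```

```text
t 31.55 tcp [428.5 204.  222.7] F [ 0.25 -0.2   0.83] T [-0.088 -0.047 -0.044] Ttool [ 0.001 -0.1    0.044] gap 52.2 0.0 hd 28.65
0.69 x [-176.5 -164.5 -151.9] y -159.0 108.9 u,v at ymax 289 43
mid y [-159.  -157.6  107.9  108.9]
0.78 x [-185.  -168.9 -152.5] y -160.2 -16.2 u,v at ymax 236 293
mid y [-160.2 -159.7  -17.9  -16.3]
tcp -164.0159871652124 -44.33839815813988
-166 [(70, 137), (72, 136), (74, 136), (76, 137), (78, 137), (80, 137), (82, 137), (84, 201), (86, 202), (88, 202), (90, 202), (92, 202), (94, 202), (96, 203), (98, 203), (100, 203), (102, 204), (104, 161), (106, 65), (108, 64), (110, 116), (112, 113), (114, 102), (116, 89), (118, 80), (120, 83), (122, 77), (124, 76), (126, 74), (128, 73), (130, 72), (132, 78), (134, 81), (136, 78), (138, 75)]
-162 [(70, 137), (72, 137), (74, 137), (76, 137), (78, 137), (80, 137), (82, 138), (84, 202), (86, 202), (88, 202), (90, 203), (92, 203), (94, 203), (96, 203), (98, 203), (100, 203), (102, 203), (104, 162), (106, 65), (108, 61), (110, 92), (112, 86), (114, 81), (116, 77), (118, 73), (120, 72), (122, 72), (124, 72), (126, 72), (128, 71), (130, 72), (132, 75), (134, 77), (136, 77), (138, 74)]
-158 [(70, 138), (72, 138), (74, 138), (76, 139), (78, 138), (80, 139), (82, 203), (84, 205), (86, 205), (88, 205), (90, 205), (92, 205), (94, 205), (96, 206), (98, 206), (100, 206), (102, 206), (104, 166), (106, 64), (108, 54), (110, 73), (112, 73), (114, 73), (116, 75), (118, 73), (120, 72), (122, 72), (124, 72), (126, 72), (128, 72), (130, 70), (132, 73), (134, 76), (136, 75), (138, 74)]
```

Request:
{"name": "arm_command", "arguments": {"commands": [[[-0.025,0,0.03],0.0,0.6],[[-0.049,0,0.08],0.0,0.6],[[-0.049,0,0.13],0.0,0.6],[[-0.049,0,0.16],0.0,0.6],[[-0.049,0,0.18],0.0,0.6]]}}

```text
t: 32.2
tcp_pos: [448.9, 160.1, 38.2]
tool_rot: [[-0.479, 0.878, -0.006], [0.878, 0.479, -0.001], [0.002, -0.005, -1.0]]
force: [-1.5, -1.3, -0.1]
finger_gap: 52.2
grasp_force: 0.0
```

```bash
python3 - <<'E'
from h import *
st();print(shift([*(c-X*164.3-Y*93.6),4.5]))
E
```

```text
t 32.2 tcp [448.9 160.1  38.2] F [-1.45 -1.29 -0.05] T [-0.088 -0.018  0.023] Ttool [ 0.026 -0.085 -0.023] gap 52.2 0.0 hd 28.63
[-0.0008  0.0028  0.0337]
```

Request:
{"name": "arm_command", "arguments": {"commands": [[[0,0,0.01],0.0,0.6],[[0,0,0.02],0.0,0.6],[[0,0,0.03],0.0,0.6],[[0,0,0.034],0.0,0.6],[[0,0,0.036],0.0,0.6]]}}

```text
t: 32.7
tcp_pos: [451.3, 160.7, 6.2]
tool_rot: [[-0.48, 0.878, 0.001], [0.878, 0.48, 0.0], [-0.0, 0.001, -1.0]]
force: [-0.2, -0.0, 0.9]
finger_gap: 52.1
grasp_force: 0.0
```

Request:
{"name": "arm_command", "arguments": {"commands": [[[0,0,0],0.0,0.2],[[0,0,0],0.0,0.2],[[0,0,0],0.0,0.2],[[0,0,0],0.0,0.2],[[0,0,0],0.0,0.2]], "force": 60}}

```text
t: 33.2
tcp_pos: [451.2, 160.5, 6.4]
tool_rot: [[-0.48, 0.878, 0.0], [0.878, 0.48, -0.0], [-0.0, 0.0, -1.0]]
force: [-0.3, 0.4, 1.3]
finger_gap: 24.4
grasp_force: 60.0
```

Request:
{"name": "arm_command", "arguments": {"commands": [[[0,0,0],0.0,0.2],[[0,0,0],0.0,0.2],[[0,0,-0.006],0.0,0.2],[[0,0,-0.015],0.0,0.2],[[0,0,-0.02],0.0,0.2]]}}

```text
t: 33.7
tcp_pos: [450.3, 160.5, 26.1]
tool_rot: [[-0.479, 0.878, -0.001], [0.878, 0.479, -0.0], [0.0, -0.001, -1.0]]
force: [0.7, 0.1, -7.9]
finger_gap: 24.4
grasp_force: 60.0
```

```bash
python3 - <<'E'
from h import *
for i in range(3): f=grab_frame("wrist"); st()
E
```

```text
t 33.75 tcp [451.2 160.6  27. ] F [-0.28 -0.06 -7.4 ] T [ 0.02  -0.068 -0.019] Ttool [-0.069 -0.015  0.019] gap 24.2 60.0 hd 28.65
t 33.8 tcp [451.4 160.7  26.7] F [-0.23  0.76 -7.86] T [-0.045  0.019 -0.008] Ttool [ 0.038 -0.03   0.008] gap 24.4 60.0 hd 28.64
t 33.85 tcp [451.1 160.6  26.3] F [-0.31  0.62 -8.39] T [-0.05   0.037  0.015] Ttool [ 0.056 -0.026 -0.015] gap 24.8 60.0 hd 28.65
```

Request:
{"name": "arm_command", "arguments": {"commands": [[[0,0,-0.01],0.0,0.2],[[0,0,-0.04],0.0,0.2],[[0,0,-0.075],0.0,0.2],[[0,0,-0.11],0.0,0.2],[[0,0,-0.13],0.0,0.2]]}}

```text
t: 34.35
tcp_pos: [452.2, 160.8, 159.6]
tool_rot: [[-0.479, 0.878, 0.004], [0.878, 0.479, 0.001], [-0.001, 0.004, -1.0]]
force: [1.4, 0.2, -9.0]
finger_gap: 24.2
grasp_force: 60.0
```

Request:
{"name": "arm_command", "arguments": {"commands": [[[0.005,0.015,0],0.0,0.2],[[0.012,0.045,0],0.0,0.2],[[0.02,0.08,0],0.0,0.2],[[0.028,0.115,0],0.0,0.2],[[0.0343,0.145,0],0.0,0.2]]}}

```text
t: 34.85
tcp_pos: [562.5, 261.3, 156.0]
tool_rot: [[-0.48, 0.878, -0.0], [0.878, 0.48, 0.0], [0.0, -0.0, -1.0]]
force: [0.8, -1.4, -7.2]
finger_gap: 24.1
grasp_force: 60.0
```

Request:
{"name": "arm_command", "arguments": {"commands": [[[0,0.011,0],0.0,0.2],[[0,0.0155,0],0.0,0.2],[[0,0.0155,0],0.0,0.2],[[0,0.0155,0],0.0,0.2],[[0,0.0155,0],0.0,0.2]]}}

```text
t: 35.35
tcp_pos: [574.6, 267.0, 156.0]
tool_rot: [[-0.479, 0.878, -0.001], [0.878, 0.479, -0.0], [0.0, -0.001, -1.0]]
force: [-0.6, -0.3, -8.9]
finger_gap: 24.8
grasp_force: 60.0
```

```bash
python3 - <<'E'
from h import *
for i in range(4): f=grab_frame("wrist")
st();print(shift([*(c-X*3.9-Y*59.3),81]))
for d in outline_of(f,"bar")[:1]:
    v,u=np.nonzero(d["region"]);zt=sense()["tcp_pos"][2]-6.4+25
    E=np.array([P(f,a,b,zt)[:2] for a,b in zip(u,v)])-c;x=E@X;y=E@Y
    for a in range(-40,160,20):
        m=abs(y-a)<3
        if m.sum(): print(a,x[m].min().round(1),x[m].max().round(1),(np.ptp(x[m])).round(1))
    print("yend",y.max())
E
```

```text
t 35.55 tcp [575.1 267.3 156.3] F [ 0.6  -0.43 -8.12] T [-0.074  0.008  0.006] Ttool [ 0.042 -0.061 -0.006] gap 24.4 60.0 hd 28.64
[-0.0002  0.0008  0.0753]
-40 -16.4 7.9 24.3
-20 -16.5 7.9 24.4
0 -16.8 7.9 24.7
20 -16.5 8.2 24.7
40 -16.3 8.2 24.5
60 -16.7 7.7 24.4
yend 62.819679369095255
```

Request:
{"name": "arm_command", "arguments": {"commands": [[[0,0.0007,0.01],0.0,0.2],[[0,0.0007,0.028],0.0,0.2],[[0,0.0007,0.043],0.0,0.2],[[0,0.0007,0.05],0.0,0.2],[[0,0.0007,0.053],0.0,0.2]]}}

```text
t: 36.1
tcp_pos: [574.9, 267.6, 101.1]
tool_rot: [[-0.479, 0.878, -0.003], [0.878, 0.479, -0.001], [0.001, -0.003, -1.0]]
force: [-0.1, -0.6, -8.2]
finger_gap: 24.4
grasp_force: 60.0
```

Request:
{"name": "arm_command", "arguments": {"commands": [[[0,0,0.005],0.0,0.2],[[0,0,0.01],0.0,0.2],[[0,0,0.015],0.0,0.2],[[0,0,0.019],0.0,0.2],[[0,0,0.021],0.0,0.2]]}}

```text
t: 36.6
tcp_pos: [575.7, 267.9, 81.6]
tool_rot: [[-0.479, 0.878, -0.001], [0.878, 0.479, -0.0], [0.0, -0.001, -1.0]]
force: [0.3, -0.2, -9.1]
finger_gap: 24.4
grasp_force: 60.0
```

```bash
python3 - <<'E'
from h import *
for i in range(2): f=grab_frame("wrist")
st();print(shift([*(c-X*3.9-Y*59.3),80.4]))
E
```

```text
t 36.7 tcp [575.7 267.8  81.6] F [-0.75  0.27 -8.17] T [-0.03   0.044 -0.024] Ttool [ 0.053 -0.006  0.024] gap 24.4 60.0 hd 28.65
[-0.0004  0.0001  0.0012]
```

Not yet in contact; lower 2 mm, then check.

Request:
{"name": "arm_command", "arguments": {"commands": [[[0,0,0.0005],0.0,0.2],[[0,0,0.001],0.0,0.2],[[0,0,0.0015],0.0,0.2],[[0,0,0.002],0.0,0.2],[[0,0,0.002],0.0,0.2]]}}

```text
t: 37.2
tcp_pos: [576.1, 268.0, 80.5]
tool_rot: [[-0.479, 0.878, 0.0], [0.878, 0.479, 0.0], [-0.0, 0.0, -1.0]]
force: [-2.0, -0.2, -5.6]
finger_gap: 24.2
grasp_force: 60.0
```

```bash
python3 - <<'E'
from h import *
st()
E
```

```text
t 37.2 tcp [576.1 268.   80.5] F [-1.95 -0.22 -5.62] T [-0.116  0.15   0.056] Ttool [ 0.187 -0.03  -0.056] gap 24.2 60.0 hd 28.65
```

Contact at the expected height (80.5). Settle slightly more, release, retreat upward.

Request:
{"name": "arm_command", "arguments": {"commands": [[[0,0,0.0005],0.0,0.2],[[0,0,0.0005],0.0,0.2],[[0,0,0.0005],0.0,0.4],[[0,0,0.0005],0.0,0.5],[[0,0,0.0005],0.0,0.6]]}}

```text
t: 37.7
tcp_pos: [577.0, 268.2, 80.5]
tool_rot: [[-0.479, 0.878, 0.002], [0.878, 0.479, 0.001], [-0.0, 0.002, -1.0]]
force: [0.0, 0.2, -0.8]
finger_gap: 40.9
grasp_force: 0.0
```

Request:
{"name": "arm_command", "arguments": {"commands": [[[0,0,-0.01],0.0,0.6],[[0,0,-0.04],0.0,0.6],[[0,0,-0.08],0.0,0.6],[[0,0,-0.12],0.0,0.6],[[0,0,-0.14],0.0,0.6]]}}

```text
t: 38.2
tcp_pos: [578.0, 268.6, 225.5]
tool_rot: [[-0.479, 0.878, 0.007], [0.878, 0.479, 0.002], [-0.001, 0.007, -1.0]]
force: [0.9, 0.5, -0.2]
finger_gap: 52.3
grasp_force: 0.0
```

Request:
{"name": "arm_command", "arguments": {"commands": [[[0.02,-0.03,0],0.0,0.6],[[0.04,-0.04,0],0.0,0.6],[[0.05,-0.04,0],0.0,0.6],[[0.05,-0.04,0],0.0,0.6],[[0.05,-0.04,0],0.0,0.6]]}}

```text
t: 38.7
tcp_pos: [517.7, 292.7, 219.9]
tool_rot: [[-0.48, 0.877, 0.001], [0.877, 0.48, -0.0], [-0.001, 0.001, -1.0]]
force: [0.7, 0.3, -0.5]
finger_gap: 52.5
grasp_force: 0.0
```

```bash
python3 - <<'E'
from r2 import *
for i in range(4): f=grab_frame("wrist")
st();s=grab_frame("side")
for g in (f,s):
  for d in outline_of(g,"bar")[:1]:
    v,u=np.nonzero(d["region"]);E=np.array([P(g,a,b,99)[:2] for a,b in zip(u,v)])-c;x=E@X;y=E@Y
    print(d["score"],"y",y.min().round(1),y.max().round(1))
    for a in range(-120,150,30):
        m=abs(y-a)<3
        if m.sum(): print(a,x[m].min().round(1),x[m].max().round(1),np.ptp(x[m]).round(1))
E
```

```text
t 38.9 tcp [517.5 292.2 219.3] F [ 0.49 -0.71 -0.13] T [-0.136 -0.018 -0.011] Ttool [ 0.049 -0.128  0.011] gap 52.4 0.0 hd 28.61
0.86 y -124.7 143.0
-120 -14.3 9.2 23.4
-60 -17.8 2.5 20.3
-30 -16.6 8.9 25.4
0 -17.3 8.6 25.9
30 -18.0 9.0 27.0
60 -17.0 9.1 26.1
90 -17.7 8.5 26.3
120 -17.7 8.6 26.3
0.57 y -125.7 10.4
-120 -28.7 8.9 37.6
-90 -29.5 8.0 37.5
-60 -28.0 7.0 35.1
-30 -28.9 -10.3 18.6
0 -29.7 -8.8 20.9
```

```bash
python3 - <<'E'
from plant import *
print(hand_in())
E
```

```text
the job is handed in; nothing more can be done
None
```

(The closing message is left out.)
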